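# Hold a plaster model in the saw board for the cut

## Robot

A 7-joint arm with a two-finger parallel gripper is mounted at the origin on a cart in front of the work surface, level with it; the furniture and walls round the work are solid. World frame = base frame: x ahead of the robot, y to its left, z up, the work surface at z = 0. Lengths are in m, angles in rad, forces in N, time in s.
With the tool pointing down it reaches from about 0.425 to 0.925 m from the base axis. Payload 6.8 kg.
Tool frame: the origin (TCP) lies at the very end of the fingers, on their centre line; the grasp point (between the pads) lies 19 mm behind it; y points along the fingers, z is the direction in which the jaws open and shut, and the axes are right-handed (so a half turn about y gives the same grasp; the last joint's range is limited). The gripper opens to 85 mm and grips with 20 to 120 N. Pads are 22 mm wide; open, the fingers measure 114 mm over their backs; the gripper's body (76 mm by 85 mm) begins 54 mm behind the grasp point. The pads swing forward as they close: fully open they stand 13 mm farther back than shut.
Start: joints at [1.198, 0.477, 0.022, 1.555, -0.011, 1.109, -0.083], TCP at [0.177, -0.651, 0.231] pointing down, gripper open.
Joint ranges: [-2.96, 2.96], [-0.34, 2.1], [-1.41, 1.46], [0.24, 2.44], [-1.37, 4.51], [0.17, 1.92], [-2.96, 2.96]. Speed limits (rad/s): [2.39, 2.39, 3.14, 3.14, 3.14, 3.14, 3.14].

## Interface

Orientations are given as a rotation vector (axis times angle).
In Python, from bench import r gives the robot as it stands.
- The arm moves only by the tool drive_tool, never from a script. Its argument "series" is a list of rows, each a list of 7 numbers: the shift along the tool's x, y, z in mm, then the turn, a rotation vector about the tool's x, y, z in degrees, then the finger opening in mm, from 0 to 85.4. In form: [[tx, ty, tz, wx, wy, wz, grip], ...]. A call has 1 to 5 rows; each row is the pose to reach, as a shift and turn from the pose measured when the call began, along the tool's axes at that moment; what a row does not reach only later rows make up. A row lasts 1/10 s, in which the tool goes at most 50 mm and 8.59 degrees, less where a joint would pass 70% of its speed; a pose out of reach is approached as far as the arm can. A call with a gripper value outside its range is refused whole. The fingers move at their own pace and stop on an object; "squeeze" is the grip in N (left out, the last holds). Time passes only in rows, so rows that repeat a pose let the fingers close. It gives the time, the measured TCP pose, the force and the opening at its end, in the units of the state.
- r.get_obs(): the state, without advancing time (a new reading comes with each control period).
- r.grab_frame(name): name is "side" or "top" or "wrist"; returns a dict with "frame" (480x640x3 uint8, blue, green, red), "intrinsics" (3x3 intrinsics, pixels), "distortion" ([k1, k2, p1, p2, k3] as OpenCV has them; the pictures are not rectified), "rvec" (rotation vector, rad) and "tvec" (3), from world to camera coordinates, as OpenCV has them. Camera axes: x right, y down, z forward; pixel columns grow to the right and rows downward; lengths in m; the calibration is good to about 2 mm. A picture is of the moment at which its call begins. There is no depth.
- r.hand_in(): hands the job in, once; it reports no verdict.
The state is a dict: "clock": time; "joints": joint angles; "qvel": joint speeds; "tau": joint torques, N m; "tcp_pos": TCP position; "orientation": TCP orientation; "contact_force": force on the tool from outside, world axes, zero at the start; "moment": the same for the moment, N m; "grip_width": finger opening in m.
Only numpy, scipy, OpenCV 4.12 (cv2) and the standard library are available. Lean on these libraries where they do the work, as an engineer would, in place of code of your own. Each camera call takes 0.05 s, during which the arm holds its last target.

## Task

The saw board has to be cleared and loaded for a colleague who will cut the end molar off the small plaster model. First hang the plaster saw by its loop handle on the hook of the stand, then set the model upright on the board with its molar end against the stop block and its long side flat against the fence, and push it diagonally, towards the fence and down, so that it is pressed against fence and board at once. Finish while still holding it with that push; handle the brittle model gently and leave the other things where they stand.

Things in the scene. Friction and masses are not known exactly. Their poses are not given: they have to be found in the camera images.
- saw_board: fixed beech saw board 170 x 210 mm; origin at the centre of its underside, on the worktop; x points across the board to its fence, y along the fence towards the stop block, z up. Its flat top is at z = 18 mm (x -85 to 85, y -105 to 105 mm); carries fence and stop block. Friction on it takes up about half of the force that presses a thing down
- saw_fence: fixed wooden fence along the far (+x) side of the board, same origin and axes as the board: its inner face, looking to -x, is at x = +55 mm; it is 22 mm thick and stands 24 mm above the board's top, all 210 mm along y but for a 3 mm saw slot at y = 44 to 47 mm
- stop_block: fixed wooden stop block screwed on the board against the fence near its +y end, same origin and axes as the board: x = -10 to 55 mm, y = 64 to 90 mm, 20 mm high above the board's top; its inner face, looking to -y, is at y = +64 mm
- board_corner (a point): inner corner of the saw board where fence face, stop block face and board top meet (x 55, y 64, z 18 mm in the board's frame), same axes as the board
- saw: loose plaster saw, about 150 g, 209 mm long, lies flat on the board; origin under its black neck, near its centre of mass; x points to the blade's tip (x 130 mm), z up as it lies. Neck: bar along x, -26 to 20 mm, 22 mm wide (y), 14 mm thick. Blade with back: x 18 to 130, y -17 to 13 mm, at half height
- saw_loop (a point): centre of the opening in the saw's closed loop handle (x -49, y 0, z 7 mm in the saw's frame), same axes as the saw. The loop is a 14 mm thick round bar, outside x -79 to -19 mm and 58 mm wide; its opening, through which the hook goes, is 32 mm along x by 30 mm along y
- saw_tip (a point): tip of the saw's blade, 179 mm from the loop's centre
- hook_stand: fixed stand: dark steel base plate 130 x 100 x 10 mm (x from -75 to +55 mm) with a bent 8 mm steel bar that rises at x = +45 mm to about 225 mm, comes forward in -x and ends in a hook whose prong points up and forward, 45 degrees to -x; origin on the worktop under the hook's lowest point, z up, hook opening to -x
- hook_seat (a point): top of the hook's bar at its lowest point, where a handle hangs (x 1, y 0, z 226 mm in the stand's frame), same axes as the stand; from there the prong rises at 45 degrees to a round tip of 11 mm diameter whose centre is at x -30, z 248.5 mm
- model: loose plaster model of a quarter of a jaw, about 110 g, base 36 mm (x) by 66 mm (y), 16 mm high upright sides, then both long sides slope inwards at 45 degrees from 16 to 25 mm height (9 mm in), teeth along the top up to about 34 mm; origin at the centre of the underside, z up, +y is the molar end (the big, wide teeth), -y the end with the narrow front tooth
- model_molar (a point): middle of the model's flat end face at the molar end, 33 mm from its centre, 8 mm high
- dappen_dish: small glass dish 33 mm wide, 24 mm high, bystander; origin under its centre
- cement_pot: white pot with a lid 47 mm wide, 40 mm high, bystander; origin under its centre
- file_stand: steel file block 51 x 56 x 75 mm, bystander; origin under its centre
- brown_jar: small brown jar 44 mm wide, 52 mm high, bystander; origin under its centre
- tweezers: tweezers 154 mm long along x, lying on the worktop, bystander; origin under its centre
- pliers: pliers 136 mm long along x, lying on the worktop, bystander; origin under its centre
Things that resemble listed ones, but are neither listed nor needed, are in the scene too. What is shaped like the model but pink or red is not meant.

How it is judged:
By the outcome, as a careful person would: the job done as asked, in the order asked, and still so for the second after the job is handed in, while the arm keeps its last pose, push and grip.
It also fails if it takes over 72 s, if anything falls off the work surface, if the arm or the gripper's body presses on something with over 40 N, if the wrist force passes 120 N, or if a joint passes its speed limit or range.

## Working session

There is one attempt and no reset: what is moved stays moved. The work goes in short steps, Python scripts to look and compute and a tool call to move; the robot and the scene stay as the last step left them, time stands still between calls to the robot, and variables do not carry over. Pictures are saved under pics/ and viewed, and the job is handed in when it is done.

Besides the shell and the picture viewer there is one more tool, called in YAML: its name, and indented under it one key for each argument. drive_tool: Moves the arm, as the interface text tells. Its arguments: {"type":"object","properties":{"series":{"type":"array","items":{"type":"array","items":{"type":"number"}}},"squeeze":{"type":"number"}},"required":["series"]}

```bash
ls -la; mkdir -p pics
cat > h.py <<'E'
from bench import r
import numpy as np, cv2
E
python3 - <<'E'
from h import *
o=r.get_obs()
for k,v in o.items(): print(k,np.round(v,4))
for n in ["side","top","wrist"]:
    f=r.grab_frame(n); cv2.imwrite(f"pics/{n}0.png",f["frame"]); np.savez(f"pics/{n}0.npz",**f)
    R=cv2.Rodrigues(np.array(f["rvec"]))[0]; print(n,(-R.T@np.array(f["tvec"]).ravel()).round(3),R[2].round(3),np.round(f["intrinsics"],1).tolist(),f["distortion"])
E
```

```text
total 12
drwxr-xr-x  3 agent agent 4096 Dec  6 19:12 .
drwxr-xr-x 23 root  root  4096 Dec  6 19:12 ..
drwxr-xr-x  2 agent agent 4096 Dec  6 19:12 pics
clock 0.0
joints [ 1.1979  0.4778  0.0224  1.5564 -0.0115  1.1093 -0.0831]
qvel [ 0.0003 -0.0004  0.001   0.0015 -0.0011 -0.0005  0.001 ]
tau [ 1.10000e-03 -5.96439e+01  1.60860e+00 -2.81200e+01  1.25000e-02
  9.40000e-03  0.00000e+00]
tcp_pos [ 0.1765 -0.6509  0.2303]
orientation [-0.2775  2.0821 -2.0783]
contact_force [ 0.5912 -0.0959 -0.7629]
moment [-0.0245  0.0404 -0.0064]
grip_width 0.0855
side [0.064 0.787 0.99 ] [ 0.393 -0.647 -0.653] [[492.6, 0.0, 326.8], [0.0, 492.6, 240.7], [0.0, 0.0, 1.0]] [-0.06041943  0.          0.          0.          0.        ]
top [ 0.479 -0.042  1.597] [ 0.065  0.007 -0.998] [[551.9, 0.0, 318.9], [0.0, 551.9, 238.6], [0.0, 0.0, 1.0]] [0.02313166 0.         0.         0.         0.        ]
wrist [ 0.254 -0.63   0.373] [-0.306 -0.082 -0.948] [[369.3, 0.0, 318.1], [0.0, 369.3, 235.7], [0.0, 0.0, 1.0]] [-0.02101823  0.          0.          0.          0.        ]
```

View pics/side0.png

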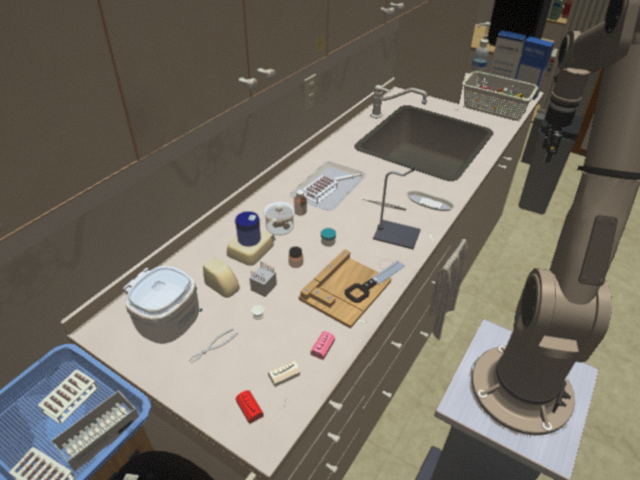

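View pics/top0.png

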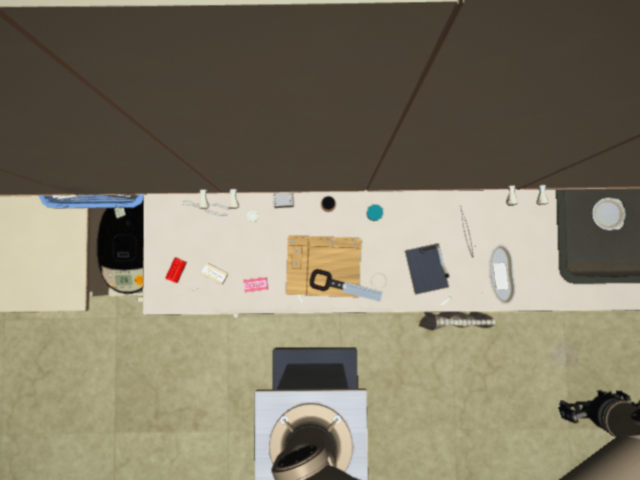

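View pics/wrist0.png

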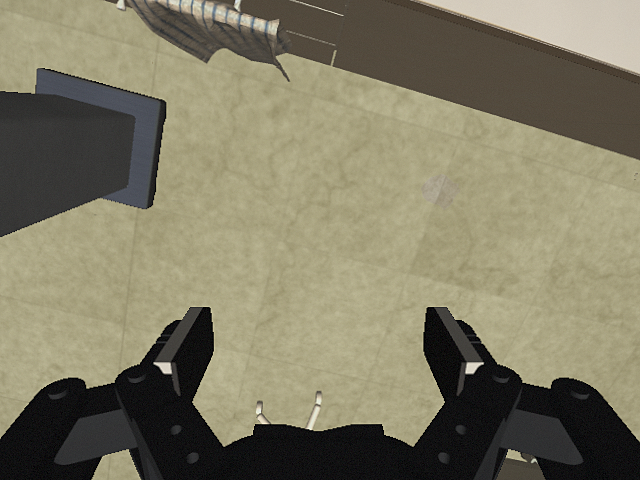

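The side view shows the board at about (345,290), the saw on it with its loop at (358,291), the stand at (397,215) and the white model at (284,373). The top view shows the board at (323,266), the saw's loop at (320,280), the model at (214,272) and the stand at (428,268).

```bash
cat > h.py <<'E'
from bench import r
import numpy as np, cv2
from scipy.spatial.transform import Rotation as Rn
def load(n): return dict(np.load(f"pics/{n}.npz"))
def grab(n,tag):
    f=r.grab_frame(n); cv2.imwrite(f"pics/{tag}.png",f["frame"]); np.savez(f"pics/{tag}.npz",**f); return load(tag)
def ray(f,p):
    u=cv2.undistortPoints(np.array([[p]],float),f["intrinsics"],f["distortion"])[0,0]
    R=cv2.Rodrigues(f["rvec"])[0]; c=-R.T@f["tvec"].ravel(); d=R.T@np.array([u[0],u[1],1.]); return c,d/np.linalg.norm(d)
def onz(f,p,z):
    c,d=ray(f,p); return c+d*(z-c[2])/d[2]
def tri(obs):
    A=np.zeros((3,3));b=np.zeros(3)
    for f,p in obs:
        c,d=ray(f,p);M=np.eye(3)-np.outer(d,d);A+=M;b+=M@c
    X=np.linalg.solve(A,b); return X,[float(np.linalg.norm(np.cross(X-ray(f,p)[0],ray(f,p)[1]))) for f,p in obs]
def proj(f,X): return cv2.projectPoints(np.array(X,float).reshape(-1,1,3),f["rvec"],f["tvec"],f["intrinsics"],f["distortion"])[0].reshape(-1,2)
def crop(tag,x0,y0,x1,y1,s,out):
    im=cv2.imread(f"pics/{tag}.png")[y0:y1,x0:x1]; cv2.imwrite(f"pics/{out}.png",cv2.resize(im,None,fx=s,fy=s,interpolation=cv2.INTER_CUBIC))
def state():
    o=r.get_obs(); R=Rn.from_rotvec(o["orientation"]).as_matrix(); print("t",round(float(o["clock"]),2),"p",np.round(o["tcp_pos"],4),"F",np.round(o["contact_force"],1),"w",round(float(o["grip_width"]),4),"\nR",R.round(3).tolist(),"q",np.round(o["joints"],2)); return o,R
E
python3 - <<'E'
from h import *
crop("top0",150,190,410,310,3,"c1"); crop("top0",270,220,510,310,3.3,"c2"); crop("side0",180,150,440,420,2.2,"c3")
o,R=state()
E
```

```text
t 0.15 p [ 0.1765 -0.651   0.2305] F [ 0.4 -1.3 -0. ] w 0.0854 
R [[-0.965, -0.001, 0.262], [-0.262, 0.001, -0.965], [0.0, -1.0, -0.001]] q [ 1.2   0.48  0.02  1.56 -0.01  1.11 -0.08]
```

View pics/c2.png

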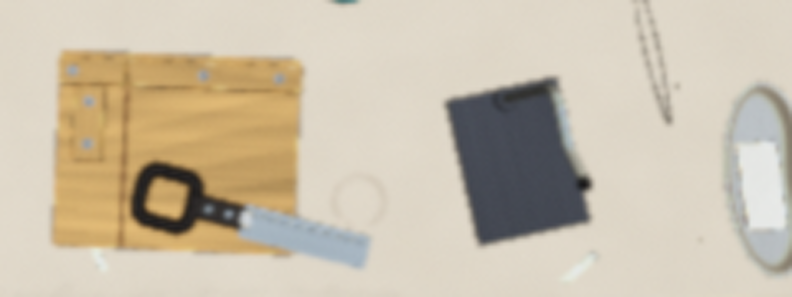

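View pics/c3.png

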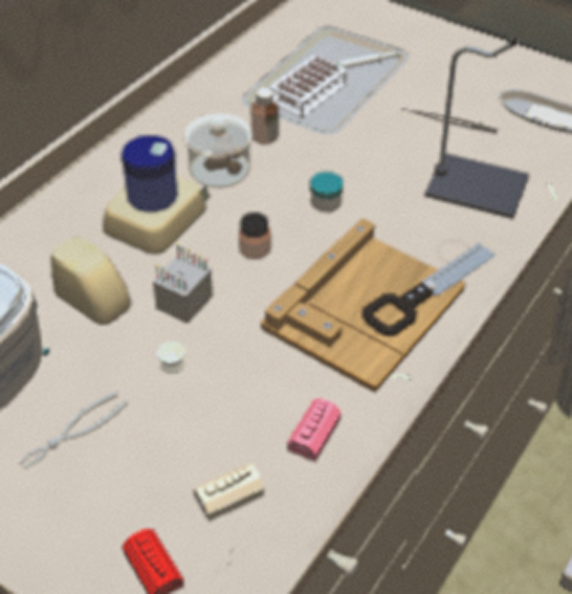

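View pics/c1.png

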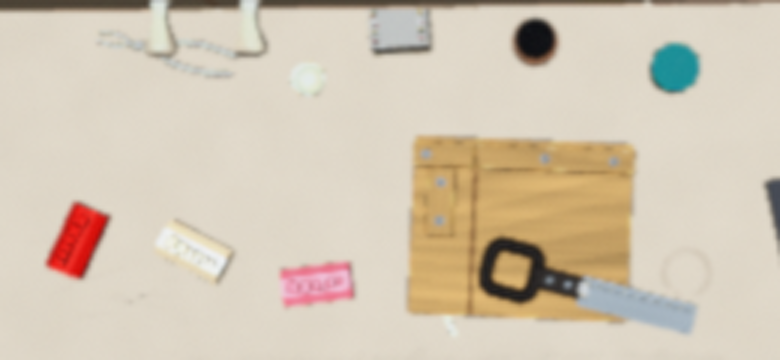

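Both views agree: the fence is on the far side, the stop block on the +y side, the saw lies with its blade to -y overhanging the board, and the hook opens towards the robot. Next I take rough positions.

Run:
```python
from h import *
T=load("top0");S=load("side0")
c2=lambda x,y:(270+x/3.3-.35,220+y/3.3-.35)
c1=lambda x,y:(150+x/3-.35,190+y/3-.35)
c3=lambda x,y:(180+x/2.2-.3,150+y/2.2-.3)
pr=lambda n,X:print(n,np.round(X,4))
# fence top corners z=.042 ; board near corners z=.018
for n,p in dict(fl=(62,50),fr=(300,60)).items(): pr(n,onz(T,c2(*p),.042))
for n,p in dict(bl=(53,245),br=(297,254)).items(): pr(n,onz(T,c2(*p),.018))
pr("side fr",onz(S,c3(367,222),.042));pr("side fl",onz(S,c3(265,325),.018));pr("side near-left",onz(S,c3(375,388),.018));pr("side near-right",onz(S,c3(465,290),.018))
for n,p in dict(loop=(167,198),neck=(220,212),tip=(368,250)).items(): pr(n,onz(T,c2(*p),.025))
pr("S loop",onz(S,c3(390,313),.025))
for n,p in dict(m1=(174,219),m2=(234,252),m3=(216,284),m4=(157,248)).items(): pr(n,onz(T,c1(*p),.015))
for n,p in dict(a=(445,102),b=(480,244),c=(590,220)).items(): pr(n,onz(T,c2(*p),.01))
for n,p in dict(a=(440,155),b=(528,172),c=(515,215),d=(428,193)).items(): pr("S"+n,onz(S,c3(*p),.01))
pr("hooktip",tri([(T,c2(585,184)),(S,c3(514,42))]))
X,e=tri([(T,c2(585,184)),(S,c3(514,42))]);print(X,e)
for n,p in dict(pot=(675,67),jar=(535,40),dish=(308,78)).items(): pr(n,onz(T,c1(*p),.03))
```

```text
fl [0.5918 0.054  0.042 ]
fr [ 0.5812 -0.1496  0.042 ]
bl [0.4249 0.0642 0.018 ]
br [ 0.4152 -0.1461  0.018 ]
side fr [ 0.5641 -0.1476  0.042 ]
side fl [0.5845 0.0584 0.018 ]
side near-left [0.4237 0.0693 0.018 ]
side near-right [ 0.4084 -0.1295  0.018 ]
loop [ 0.4645 -0.0346  0.025 ]
neck [ 0.452  -0.0801  0.025 ]
tip [ 0.4183 -0.2066  0.025 ]
S loop [ 0.4649 -0.0367  0.025 ]
m1 [0.5162 0.2876 0.015 ]
m2 [0.4841 0.2303 0.015 ]
m3 [0.4539 0.2474 0.015 ]
m4 [0.4887 0.3037 0.015 ]
a [ 0.5454 -0.2773  0.01  ]
b [ 0.4221 -0.3051  0.01  ]
c [ 0.4419 -0.4005  0.01  ]
Sa [ 0.5668 -0.3649  0.01  ]
Sb [ 0.4425 -0.4011  0.01  ]
Sc [ 0.4188 -0.3047  0.01  ]
Sd [ 0.5408 -0.2791  0.01  ]Traceback (most recent call last):
  File "<stdin>", line 16, in <module>
  File "<stdin>", line 6, in <lambda>
    return _wrapfunc(a, 'round', decimals=decimals, out=out)
    return _wrapit(obj, method, *args, **kwds)
    conv = _array_converter(obj)
ValueError: setting an array element with a sequence. The requested array has an inhomogeneous shape after 1 dimensions. The detected shape was (2,) + inhomogeneous part.
```

```bash
cat >> h.py <<'E'
def go(pos,xax,yax=(0,0,-1)):
    o=r.get_obs(); R=Rn.from_rotvec(o["orientation"]).as_matrix(); p=np.array(o["tcp_pos"])
    y=np.array(yax,float);y/=np.linalg.norm(y); x=np.array(xax,float);x-=y*(x@y);x/=np.linalg.norm(x)
    Rt=np.c_[x,y,np.cross(x,y)]
    s=R.T@(np.array(pos)-p)*1000; w=np.degrees(Rn.from_matrix(R.T@Rt).as_rotvec()); print("SHIFT",s.round(1),"TURN",w.round(1))
E
python3 - <<'E'
from h import *
state(); go([.47,-.04,.33],[-.26,-.966,0])
E
```

```text
t 0.15 p [ 0.1765 -0.651   0.2305] F [ 0.4 -1.3 -0. ] w 0.0854 
R [[-0.965, -0.001, 0.262], [-0.262, 0.001, -0.965], [0.0, -1.0, -0.001]] q [ 1.2   0.48  0.02  1.56 -0.01  1.11 -0.08]
SHIFT [-443.2  -98.8 -513.1] TURN [  0.1 -59.8  -0. ]
```

drive_tool:
  series:
    - [0,-50,0,0,0,0,85]
    - [0,-99,0,0,0,0,85]
    - [-33,-99,-38,0,-8,0,85]
    - [-66,-99,-76,0,-16,0,85]
    - [-99,-99,-114,0,-24,0,85]

```text
clock: 0.65
tcp_pos: [0.2424, -0.5145, 0.3297]
orientation: [-0.654, 1.824, -1.822]
contact_force: [0.2, -0.5, 0.4]
grip_width: 0.0849
```

Run:
```python
from h import *
state(); go([.47,-.04,.33],[-.26,-.966,0])
```

```text
t 0.65 p [ 0.2424 -0.5145  0.3297] F [ 0.2 -0.5  0.4] w 0.0849 
R [[-0.772, -0.0, 0.636], [-0.636, 0.001, -0.772], [-0.0, -1.0, -0.001]] q [ 1.1   0.23 -0.1   1.68  0.02  1.23  0.12]
SHIFT [-4.774e+02  1.000e-01 -2.216e+02] TURN [  0.1 -35.5  -0. ]
```

drive_tool:
  series:
    - [-43,0,-20,0,-4,0,85]
    - [-87,0,-40,0,-8,0,85]
    - [-130,0,-60,0,-12,0,85]
    - [-174,0,-80,0,-16,0,85]
    - [-217,0,-100,0,-20,0,85]

```text
clock: 1.15
tcp_pos: [0.3467, -0.2973, 0.3299]
orientation: [-0.91, 1.589, -1.587]
contact_force: [1.6, -0.2, 0.2]
grip_width: 0.0849
```

Run:
```python
from h import *
state(); go([.47,-.04,.33],[-.26,-.966,0])
```

```text
t 1.15 p [ 0.3467 -0.2973  0.3299] F [ 1.6 -0.2  0.2] w 0.0849 
R [[-0.506, -0.0, 0.863], [-0.863, 0.001, -0.506], [-0.0, -1.0, -0.001]] q [ 0.88  0.04 -0.32  1.9   0.01  1.2   0.03]
SHIFT [-284.4   -0.   -23.7] TURN [  0.  -15.3  -0. ]
```

drive_tool:
  series:
    - [-48,0,-4,0,-3,0,85]
    - [-96,0,-8,0,-6,0,85]
    - [-144,0,-12,0,-9,0,85]
    - [-192,0,-16,0,-12,0,85]
    - [-240,0,-20,0,-15,0,85]

```text
clock: 1.65
tcp_pos: [0.451, -0.0784, 0.3301]
orientation: [-1.071, 1.403, -1.402]
contact_force: [1.0, -0.4, 0.2]
grip_width: 0.0852
```

drive_tool:
  series:
    - [-46,0,0,0,0,0,85]
    - [-70,0,0,0,0,0,85]
    - [-70,0,0,0,0,0,85]

```text
clock: 1.95
tcp_pos: [0.4698, -0.0065, 0.3302]
orientation: [-1.074, 1.398, -1.396]
contact_force: [-0.3, 0.7, 0.3]
grip_width: 0.0845
```

Run:
```python
from h import *
state(); go([.47,-.04,.33],[-.26,-.966,0])
grab("wrist","w1")
```

```text
t 1.95 p [ 0.4698 -0.0065  0.3302] F [-0.3  0.7  0.3] w 0.0845 
R [[-0.256, 0.0, 0.967], [-0.967, 0.002, -0.256], [-0.002, -1.0, -0.0]] q [ 0.5   0.09 -0.65  1.86  0.06  1.21 -0.43]
SHIFT [32.4  0.1  8.8] TURN [ 0.   0.2 -0.1]
```

View pics/w1.png

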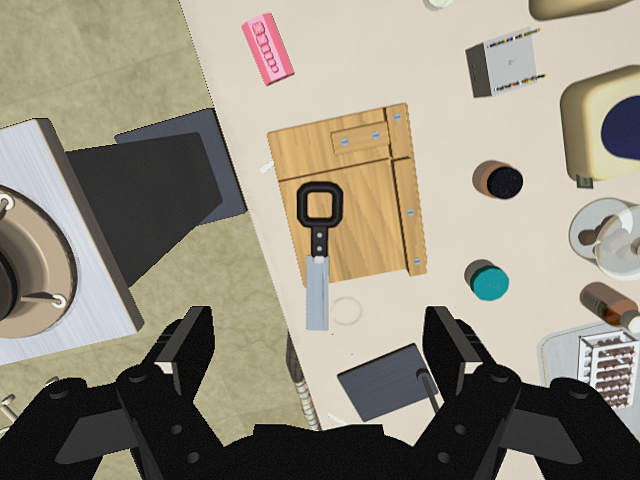

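The wrist view shows the saw loop at (320,203), the neck around (320,240), the blade to (317,328), the board with its fence on the right and the stop block at (360,137), and the stand at (390,380).

Run:
```python
from h import *
f=load("w1"); im=f["frame"]
crop("w1",255,90,445,345,2.3,"c4")
# dark saw mask
g=im.max(2); m=((g<60)&(np.arange(480)[:,None]<300)).astype(np.uint8)
m[:,:280]=0;m[:,360:]=0;m[:170]=0
n,l,s,c=cv2.connectedComponentsWithStats(m); 
for i in range(1,n):
  if s[i,4]>60: print(s[i],c[i])
i=1+np.argmax(s[1:,4]); mm=(l==i).astype(np.uint8)
cs,h=cv2.findContours(mm,cv2.RETR_CCOMP,cv2.CHAIN_APPROX_NONE)
for k,q in enumerate(cs):
  a=cv2.contourArea(q)
  if a>50: M=cv2.moments(q); print(a,h[0][k][3],M["m10"]/M["m00"],M["m01"]/M["m00"],cv2.boundingRect(q),cv2.minAreaRect(q))
```

```text
[ 297  182   46   75 1570] [319.33248408 213.65031847]
2277.5 -1 319.19656055616537 211.36260519575558 (297, 182, 46, 75) ((319.5, 219.0), (74.0, 45.0), 90.0)
691.5 0 319.2164376958303 204.49722824777052 (306, 191, 28, 28) ((319.5, 204.5), (27.0, 27.0), 0.0)
```

View pics/c4.png

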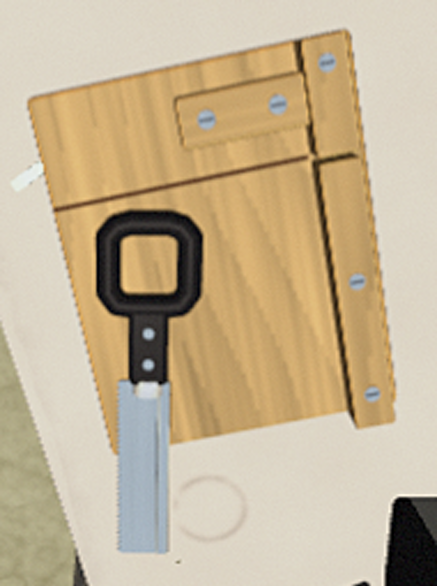

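Run:
```python
from h import *
f=load("w1");T=load("top0");S=load("side0")
c=lambda x,y:(255+x/2.3-.28,90+y/2.3-.28)
pr=lambda n,X:print(n,np.round(X,4))
for n,p in dict(L1=(32,98),L2=(113,452)).items(): pr(n,onz(f,c(*p),.018))
for n,p in dict(F1=(302,40),F2=(350,30),F3=(395,423),F4=(357,429)).items(): pr(n,onz(f,c(*p),.042))
for n,p in dict(s1=(175,98),s2=(187,148),s3=(300,125)).items(): pr(n,onz(f,c(*p),.038))
for n,p in dict(r1=(148,333),r2=(148,365)).items(): pr(n,onz(f,c(*p),.032))
pr("tipL",onz(f,c(120,552),.025));pr("tipR",onz(f,c(167,552),.025))
pr("loop",onz(f,(319.2,204.5),.027))
# heights by two views: loop centre, screws
c2=lambda x,y:(270+x/3.3-.35,220+y/3.3-.35); c3=lambda x,y:(180+x/2.2-.3,150+y/2.2-.3)
print("loop tri",tri([(f,(319.2,204.5)),(T,c2(167,198)),(S,c3(390,313))]))
print("fence screw left",tri([(f,c(327,62)),(T,c2(72,70)),(S,c3(278,309))]))
print("stop screw",tri([(f,c(207,119)),(T,c2(88,144)),(S,c3(326,326))]))
print("loop w+S",tri([(f,(319.2,204.5)),(S,c3(390,313))]))
```

```text
L1 [0.4271 0.0661 0.018 ]
L2 [ 0.4136 -0.1397  0.018 ]
F1 [0.564  0.0591 0.042 ]
F2 [0.5872 0.0577 0.042 ]
F3 [ 0.5738 -0.1515  0.042 ]
F4 [ 0.5527 -0.1497  0.042 ]
s1 [0.4983 0.0482 0.038 ]
s2 [0.4982 0.0231 0.038 ]
s3 [0.5556 0.0197 0.038 ]
r1 [ 0.4537 -0.0687  0.032 ]
r2 [ 0.449  -0.0868  0.032 ]
tipL [ 0.4009 -0.2024  0.025 ]
tipR [ 0.4286 -0.2097  0.025 ]
loop [ 0.4634 -0.0325  0.027 ]
loop tri (array([ 0.46387632, -0.03372454,  0.02772149]), [0.001413290165820684, 0.0010691553007317698, 0.0005639979888146704])
fence screw left (array([0.57422786, 0.04569874, 0.04075546]), [0.0004163717324376206, 0.0004654792406346302, 0.00024196884428807788])
stop screw (array([0.5118705 , 0.03360962, 0.03698247]), [0.0008291707535450893, 0.0012260420156515123, 0.0012120508783493903])
loop w+S (array([ 0.46322057, -0.03212639,  0.02996741]), [0.0004940471990260278, 0.0004940471990261083])
```

Run:
```python
from h import *
go([.4499,-.0816,.15],[-.265,-.964,0])
```

```text
SHIFT [ 75.  179.9   0. ] TURN [ 0.   0.3 -0. ]
```

drive_tool:
  series:
    - [18,44,0,0,0,0,60]
    - [36,88,0,0,0,0,60]
    - [54,132,0,0,0,0,60]
    - [75,180,0,0,0.3,0,60]
    - [75,180,0,0,0.3,0,60]

```text
clock: 2.5
tcp_pos: [0.4442, -0.0854, 0.1449]
orientation: [-1.077, 1.417, -1.403]
contact_force: [-1.7, -0.3, 0.3]
grip_width: 0.0598
```

Run:
```python
from h import *
state(); grab("wrist","w2")
```

```text
t 2.5 p [ 0.4442 -0.0854  0.1449] F [-1.7 -0.3  0.3] w 0.0598 
R [[-0.27, -0.012, 0.963], [-0.963, 0.001, -0.27], [0.002, -1.0, -0.012]] q [ 0.55  0.28 -0.57  2.11  0.21  0.81 -0.42]
```

View pics/w2.png

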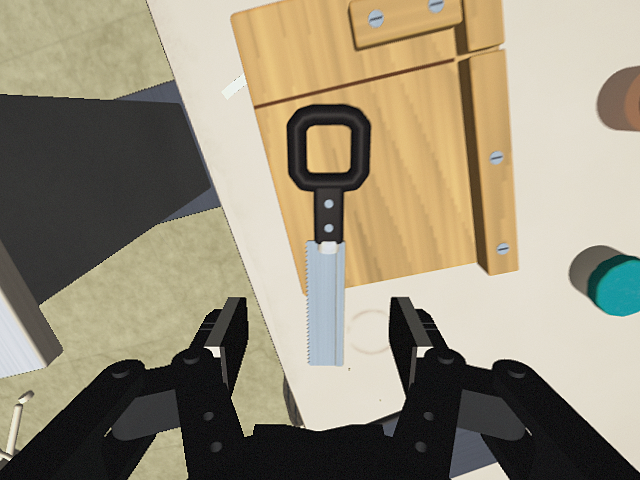

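Run:
```python
from h import *
f=load("w2");w1=load("w1")
pr=lambda n,X:print(n,np.round(X,4))
pr("loop",onz(f,(329,148.5),.028))
for p in [(329,204),(329,228),(314,215),(344,215)]: pr(p,onz(f,p,.032))
c=lambda x,y:(255+x/2.3-.28,90+y/2.3-.28)
print(tri([(f,(329,204)),(w1,c(148,333))]),tri([(f,(329,228)),(w1,c(148,365))]))
print("tip",onz(f,(308,365),.025),onz(f,(343,365),.025))
print("board corners", onz(f,(232,14),.018), "fence bottom end",onz(f,(519,268),.042),onz(f,(507,48),.042))
state(); go([.4485,-.084,.0215],[-.265,-.964,0])
```

```text
loop [ 0.4647 -0.0316  0.028 ]
(329, 204) [ 0.4546 -0.0685  0.032 ]
(329, 228) [ 0.45   -0.0857  0.032 ]
(314, 215) [ 0.4422 -0.0734  0.032 ]
(344, 215) [ 0.4629 -0.0792  0.032 ]
(array([ 0.45462614, -0.06662729,  0.03905913]), [0.00037267060151875226, 0.00037267060151887737]) (array([ 0.45137625, -0.07816441,  0.05621778]), [0.0002182854760061836, 0.00021828547600600634])
tip [ 0.40030019 -0.20158801  0.025     ] [ 0.42915164 -0.20940046  0.025     ]
board corners [0.42641947 0.06688645 0.018     ] fence bottom end [ 0.57533799 -0.14851468  0.042     ] [ 0.58360307 -0.00143636  0.042     ]
t 2.55 p [ 0.4467 -0.0838  0.1475] F [-0.2  0.1  1.1] w 0.0598 
R [[-0.269, -0.007, 0.963], [-0.963, 0.001, -0.269], [0.001, -1.0, -0.007]] q [ 0.55  0.28 -0.57  2.11  0.21  0.81 -0.42]
SHIFT [ -0.4 126.    2.7] TURN [ 0.4 -0.2  0.1]
```

Run:
```python
from h import *
go([.4510,-.0820,.021],[-.265,-.964,0])
```

```text
SHIFT [ -3.  126.5   4.5] TURN [ 0.4 -0.2  0.1]
```

drive_tool:
  series:
    - [-3,35,4.5,0.4,-0.2,0,60]
    - [-3,70,4.5,0.4,-0.2,0,60]
    - [-3,95,4.5,0.4,-0.2,0,60]
    - [-3,108,4.5,0.4,-0.2,0,60]
    - [-3,115,4.5,0.4,-0.2,0,60]

```text
clock: 3.05
tcp_pos: [0.4523, -0.082, 0.0331]
orientation: [-1.07, 1.403, -1.405]
contact_force: [-0.0, -0.3, 1.1]
grip_width: 0.0601
```

Run:
```python
from h import *
state(); go([.4510,-.0820,.021],[-.265,-.964,0])
```

```text
t 3.05 p [ 0.4523 -0.082   0.0331] F [-0.  -0.3  1.1] w 0.0601 
R [[-0.265, 0.001, 0.964], [-0.964, -0.001, -0.265], [0.001, -1.0, 0.001]] q [ 0.43  0.48 -0.46  2.18  0.4   0.56 -0.6 ]
SHIFT [ 0.3 12.1 -1.3] TURN [-0.1 -0.   0.1]
```

drive_tool:
  series:
    - [0,7,-1,0,0,0,60]
    - [0,12,-1,0,0,0,60]
    - [0,12,-1,0,0,0,40]
  squeeze: 40

```text
clock: 3.35
tcp_pos: [0.4518, -0.0818, 0.0213]
orientation: [-1.07, 1.402, -1.406]
contact_force: [-1.0, 0.3, -0.0]
grip_width: 0.0468
```

drive_tool:
  series:
    - [0,0,0,0,0,0,10]
    - [0,0,0,0,0,0,10]
    - [0,0,0,0,0,0,10]
    - [0,0,0,0,0,0,10]

```text
clock: 3.75
tcp_pos: [0.4522, -0.0819, 0.022]
orientation: [-1.069, 1.401, -1.407]
contact_force: [-1.6, 0.9, 5.1]
grip_width: 0.0209
```

Run:
```python
from h import *
state()
```

```text
t 3.75 p [ 0.4522 -0.0819  0.022 ] F [-1.6  0.9  5.1] w 0.0209 
R [[-0.265, 0.003, 0.964], [-0.964, -0.002, -0.265], [0.001, -1.0, 0.003]] q [ 0.42  0.5  -0.45  2.19  0.43  0.53 -0.62]
```

drive_tool:
  series:
    - [0,-10,0,0,0,0,10]
    - [0,-30,0,0,0,0,10]
    - [0,-60,0,0,0,0,10]
    - [0,-95,0,0,0,0,10]
    - [0,-130,0,0,0,0,10]
  squeeze: 60

```text
clock: 4.25
tcp_pos: [0.4513, -0.0815, 0.1536]
orientation: [-1.069, 1.402, -1.406]
contact_force: [1.4, -0.9, -1.7]
grip_width: 0.0199
```

```bash
cat > kin.py <<'E'
from h import *
from scipy.optimize import least_squares
from itertools import product
E
python3 - <<'E'
from h import *
state(); o=r.get_obs()
print(repr(np.array(o["joints"]).round(5).tolist()), np.round(o["tcp_pos"],5).tolist(), np.round(o["orientation"],5).tolist(), np.round(o["qvel"],3))
grab("wrist","w3");grab("side","s3")
E
```

```text
t 4.25 p [ 0.4513 -0.0815  0.1536] F [ 1.4 -0.9 -1.7] w 0.0199 
R [[-0.265, 0.002, 0.964], [-0.964, -0.001, -0.265], [0.001, -1.0, 0.002]] q [ 0.56  0.28 -0.59  2.1   0.21  0.82 -0.43]
[0.55509, 0.27619, -0.58697, 2.10243, 0.21079, 0.81668, -0.42765] [0.45127, -0.08145, 0.15364] [-1.06948, 1.40183, -1.40594] [ 0.296 -0.565 -0.238 -0.304 -0.52   0.756  0.477]
```

View pics/w3.png

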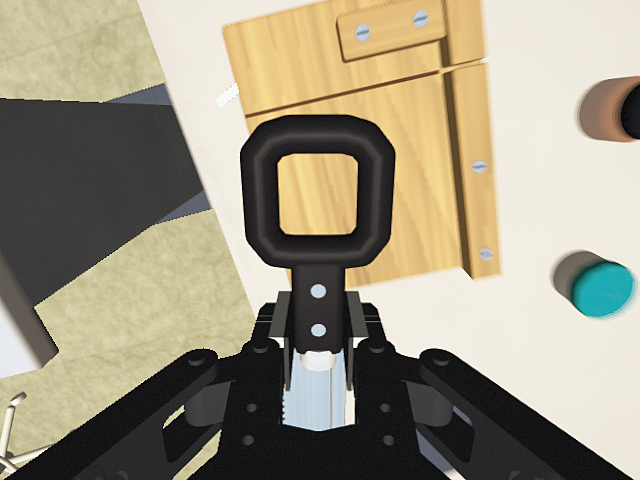

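View pics/s3.png

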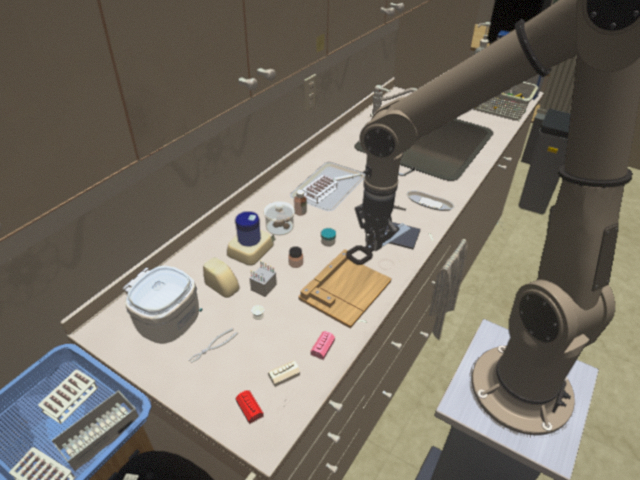

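The wrist view shows the saw held by the neck with the loop opening at (318,194), square to the tool. Next I fit the arm's kinematics from the readings to plan the tilt.

```bash
cat > kin.py <<'E'
from h import *
from scipy.optimize import least_squares
RZ=lambda a:Rn.from_euler('z',a).as_matrix(); RY=lambda a:Rn.from_euler('y',a).as_matrix()
def fk(P,q,s):
    a,h,Lu,e1,e2,Lf,L3,c,bx=P; v=lambda x,z:np.array([x,0,z])
    R=RZ(s[0]*q[0]+a); p=np.array([0,0,h])+R@v(bx,0)
    R=R@RY(q[1]); p=p+R@v(0,Lu); R=R@RZ(s[1]*q[2]); p=p+R@v(e1,0); R=R@RY(q[3]); p=p+R@v(e2,Lf)
    R=R@RZ(s[2]*q[4])@RY(q[5]); p=p+R@v(0,L3); R=R@RZ(s[3]*q[6]+c)
    # flange: z -> tool y
    return p,R@np.array([[1,0,0],[0,0,-1],[0,1,0.]])
E
python3 - <<'E'
from kin import *
D=[([1.1979,.4778,.0224,1.5564,-.0115,1.1093,-.0831],[.1765,-.6509,.2303],[-.2775,2.0821,-2.0783]),
([1.1,.23,-.1,1.68,.02,1.23,.12],[.2424,-.5145,.3297],[-.654,1.824,-1.822]),
([.88,.04,-.32,1.9,.01,1.2,.03],[.3467,-.2973,.3299],[-.91,1.589,-1.587]),
([.5,.09,-.65,1.86,.06,1.21,-.43],[.4698,-.0065,.3302],[-1.074,1.398,-1.396]),
([.43,.48,-.46,2.18,.4,.56,-.6],[.4523,-.082,.0331],[-1.07,1.403,-1.405]),
([.42,.5,-.45,2.19,.43,.53,-.62],[.4522,-.0819,.022],[-1.069,1.401,-1.407]),
([0.55509,0.27619,-0.58697,2.10243,0.21079,0.81668,-0.42765],[0.45127,-0.08145,0.15364],[-1.06948,1.40183,-1.40594])]
from itertools import product
best=[]
for s in product([1,-1],repeat=4):
  def res(P):
    o=[]
    for q,p,w in D:
      pp,R=fk(P,q,s); o+=list((pp-p)*5); o+=list(Rn.from_matrix(R.T@Rn.from_rotvec(w).as_matrix()).as_rotvec())
    return np.array(o)
  for a0 in (0,1.5,3,-1.5):
   for c0 in (0,1.5,3,-1.5):
    z=least_squares(res,[a0,.35,.5,0,0,.5,.25,c0,0]); best.append((z.cost,s,z.x.round(4).tolist(),abs(res(z.x)).max()))
best.sort(key=lambda t:t[0])
for b in best[:4]: print(b)
E
```

```text
(np.float64(0.003703996870266557), (-1, -1, -1, -1), [-0.1041, -0.748, 0.5558, -0.0358, -0.0023, 0.4864, -0.6878, -1.6736, 0.0164], np.float64(0.04154782927723699))
(np.float64(0.0037039968702666255), (-1, -1, -1, -1), [-0.1041, -0.748, 0.5558, -0.0358, -0.0023, 0.4864, -0.6878, -1.6736, 0.0164], np.float64(0.04154783202814927))
(np.float64(0.0037039968702667174), (-1, -1, -1, -1), [-0.1041, -0.748, 0.5558, -0.0358, -0.0023, 0.4864, -0.6878, 4.6096, 0.0164], np.float64(0.04154783684929164))
(np.float64(0.0037039968702667677), (-1, -1, -1, -1), [-0.1041, -0.748, 0.5558, -0.0358, -0.0023, 0.4864, -0.6878, -1.6736, 0.0164], np.float64(0.0415478280258888))
```

drive_tool:
  series:
    - [5,-35,0,0,8,0,10]
    - [10,-70,0,0,16,0,10]
    - [20,-105,0,0,24,0,10]
    - [30,-140,0,0,32,0,10]
    - [40,-175,0,0,40,0,10]

```text
clock: 4.85
tcp_pos: [0.4413, -0.1198, 0.3326]
orientation: [-0.571, 1.871, -1.883]
contact_force: [0.2, -0.9, -1.7]
grip_width: 0.0204
```

drive_tool:
  series:
    - [0,0,0,0,8,0,10]
    - [0,0,0,0,16,0,10]
    - [0,0,0,0,22,0,10]
    - [0,0,0,0,22,0,10]

```text
clock: 5.25
tcp_pos: [0.4407, -0.1197, 0.3321]
orientation: [-0.217, 2.1, -2.11]
contact_force: [-0.2, -0.3, -1.0]
grip_width: 0.0204
```

drive_tool:
  series:
    - [0,0,0,0,0,8,10]
    - [0,0,0,0,0,16,10]
    - [0,0,0,0,0,24,10]
    - [0,0,0,0,0,30,10]

```text
clock: 5.65
tcp_pos: [0.4394, -0.1204, 0.3317]
orientation: [0.305, 1.883, -1.79]
contact_force: [0.2, 0.7, -0.9]
grip_width: 0.0202
```

Run:
```python
from h import *
state(); o=r.get_obs()
print(repr(np.array(o["joints"]).round(5).tolist()), np.round(o["tcp_pos"],5).tolist(), np.round(o["orientation"],5).tolist(), np.round(o["qvel"],3))
```

```text
t 5.65 p [ 0.4394 -0.1204  0.3317] F [ 0.2  0.7 -0.9] w 0.0202 
R [[-0.84, 0.5, 0.213], [-0.187, 0.101, -0.977], [-0.51, -0.86, 0.008]] q [ 0.67 -0.2  -0.3   2.22 -0.52  0.72 -0.66]
[0.67211, -0.19946, -0.30224, 2.21543, -0.52265, 0.71684, -0.66349] [0.43939, -0.1204, 0.3317] [0.30491, 1.88303, -1.78993] [-0.178 -0.332  0.606  0.647 -1.457 -0.795  1.533]
```

```bash
cat > data.py <<'E'
D=[([1.1979,.4778,.0224,1.5564,-.0115,1.1093,-.0831],[.1765,-.6509,.2303],[-.2775,2.0821,-2.0783]),
([1.1,.23,-.1,1.68,.02,1.23,.12],[.2424,-.5145,.3297],[-.654,1.824,-1.822]),
([.5,.09,-.65,1.86,.06,1.21,-.43],[.4698,-.0065,.3302],[-1.074,1.398,-1.396]),
([.42,.5,-.45,2.19,.43,.53,-.62],[.4522,-.0819,.022],[-1.069,1.401,-1.407]),
([0.55509,0.27619,-0.58697,2.10243,0.21079,0.81668,-0.42765],[0.45127,-0.08145,0.15364],[-1.06948,1.40183,-1.40594]),
([0.67211, -0.19946, -0.30224, 2.21543, -0.52265, 0.71684, -0.66349],[0.43939, -0.1204, 0.3317],[0.30491, 1.88303, -1.78993])]
E
python3 - <<'E'
from kin import *
from data import D
s=(-1,-1,-1,-1)
def res(P):
    o=[]
    for q,p,w in D:
      pp,R=fk(P,q,s); o+=list((pp-p)*5); o+=list(Rn.from_matrix(R.T@Rn.from_rotvec(w).as_matrix()).as_rotvec())
    return np.array(o)
z=least_squares(res,[-.1,.34,.55,0,0,.48,.4,-1.67,0]); print(z.cost,z.x.round(4).tolist(),res(z.x).reshape(-1,6).round(3))
P=z.x
lo=np.array([-2.96,-.34,-1.41,.24,-1.37,.17,-2.96])+.03; hi=np.array([2.96,2.1,1.46,2.44,4.51,1.92,2.96])-.03
rng=np.random.default_rng(0)
def ik(p,R,q0):
    f=lambda q:(lambda t:np.r_[(t[0]-p)*5,Rn.from_matrix(t[1].T@R).as_rotvec(),.003*(q-q0)])(fk(P,q,s))
    best=None
    for k in range(12):
        st=np.clip(q0+(rng.normal(0,.5,7) if k else 0),lo+.01,hi-.01)
        z=least_squares(f,st,bounds=(lo,hi)); e=np.abs(f(z.x)[:6]).max()
        if best is None or z.cost<best[0]: best=(z.cost,e,z.x)
    return best
q0=np.array(D[-1][0]); sx=np.array([.975,.222,0])
seat=np.array([.504,-.337,.226])
for yaw in (12.8,0,-15,-30):
  d=np.array([np.cos(np.radians(yaw)),np.sin(np.radians(yaw)),0])
  for t in (30,45,60,75,90):
    a=np.radians(t); y=np.sin(a)*d+np.array([0,0,-np.cos(a)]); x=-np.cos(a)*d+np.array([0,0,-np.sin(a)]); R=np.c_[x,y,np.cross(x,y)]
    for off in (0,.06):
      p=seat-y*off+x*(.016+.051)   # loop top inner edge at seat
      b=ik(p,R,q0); print(yaw,t,off,"err",round(b[1],4),b[2].round(2))
E
```

```text
0.006824789808191756 [-0.1071, 0.2569, 0.5599, -0.0147, 0.0065, 0.4749, 0.3124, -1.6738, 0.0073] [[-0.048 -0.006  0.001 -0.    -0.004 -0.   ]
 [ 0.012  0.016 -0.002 -0.005  0.002 -0.003]
 [ 0.022 -0.    -0.003 -0.001 -0.006  0.003]
 [ 0.016  0.011  0.042 -0.002  0.001  0.   ]
 [ 0.015  0.01   0.018  0.    -0.004  0.   ]
 [ 0.012  0.033 -0.056 -0.054  0.011  0.004]]
12.8 30 0 err 0.0 [ 1.03  0.29 -0.26  2.06 -0.66  0.67 -0.06]
12.8 30 0.06 err 0.0 [ 1.02  0.2  -0.18  2.03 -0.64  0.81 -0.07]
12.8 45 0 err 0.0 [ 1.17  0.37 -0.31  2.15 -1.15  0.68  0.5 ]
12.8 45 0.06 err 0.0 [ 1.18  0.27 -0.21  2.14 -1.06  0.83  0.43]
12.8 60 0 err 0.0001 [ 1.66  0.68 -0.89  2.21 -1.34  0.5   0.87]
12.8 60 0.06 err 0.0 [ 1.45  0.45 -0.44  2.22 -1.34  0.87  0.85]
12.8 75 0 err 0.0017 [ 1.88  1.23 -1.26  2.22 -1.34  0.2   1.16]
12.8 75 0.06 err 0.0001 [ 1.88  0.93 -1.    2.25 -1.34  0.58  1.1 ]
12.8 90 0 err 0.0002 [ 1.91  1.59 -1.31  2.2  -1.3   0.2   1.37]
12.8 90 0.06 err 0.0001 [ 1.92  1.29 -1.05  2.22 -1.34  0.59  1.34]
0 30 0 err 0.0 [ 0.96  0.23 -0.24  2.14 -0.7   0.52 -0.26]
0 30 0.06 err 0.0 [ 0.9
[... 1142 characters left out ...]
3332 [ 2.13  1.85 -1.27  2.3  -1.34  0.2   1.68]
-30 30 0 err 0.0001 [ 0.43  0.14  0.1   2.24 -0.28  0.24 -1.31]
-30 30 0.06 err 0.0 [ 0.71  0.01 -0.19  2.24 -0.14  0.38 -1.45]
-30 45 0 err 0.1334 [ 1.49  0.32 -1.11  2.3   1.44  0.2  -2.93]
-30 45 0.06 err 0.0774 [-0.72  0.07  1.35  2.38 -1.34  0.2  -0.22]
-30 60 0 err 0.1326 [ 1.56  0.76 -1.38  2.41  2.33  0.74  2.68]
-30 60 0.06 err 0.3381 [-0.06  0.03  0.69  2.38 -1.34  0.2  -0.18]
-30 75 0 err 0.5504 [ 1.52  0.38 -0.91  2.23 -1.34  0.2   0.12]
-30 75 0.06 err 0.5524 [ 1.8   0.57 -1.38  2.34  1.79  0.2  -2.93]
-30 90 0 err 0.1107 [ 1.71  2.07 -1.38  2.41  3.59  1.02 -2.93]
-30 90 0.06 err 0.2905 [ 1.99  2.07 -1.36  2.41  3.47  0.55 -2.93]
```

Run:
```python
from h import *
T=load("top0");S=load("side0")
c2=lambda x,y:(270+x/3.3-.35,220+y/3.3-.35); c3=lambda x,y:(180+x/2.2-.3,150+y/2.2-.3)
print(tri([(T,c2(585,184)),(S,c3(514,42))]))
print("postfoot S",onz(S,c3(443,170),.01),"T",onz(T,c2(503,99),.01))
crop("side0",360,155,450,250,6,"c5");crop("top0",395,235,460,300,8,"c6")
grab("wrist","w4")
```

```text
(array([ 0.47381188, -0.34356779,  0.24905341]), [0.00016272457739641908, 0.00016272457739648967])
postfoot S [ 0.54697741 -0.33637166  0.01      ] T [ 0.54747894 -0.3277279   0.01      ]
```

View pics/c5.png

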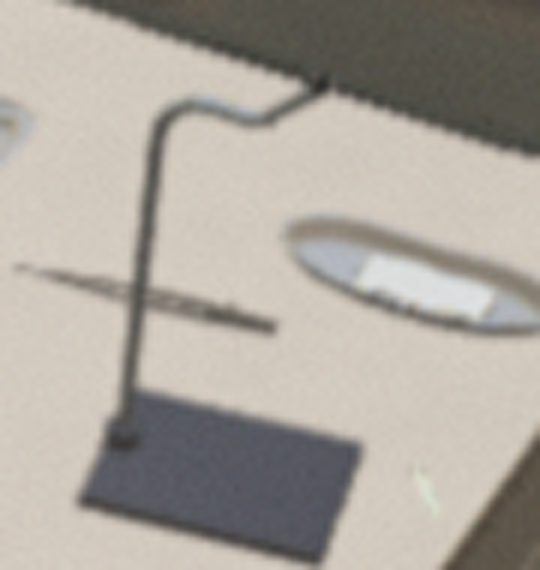

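View pics/c6.png

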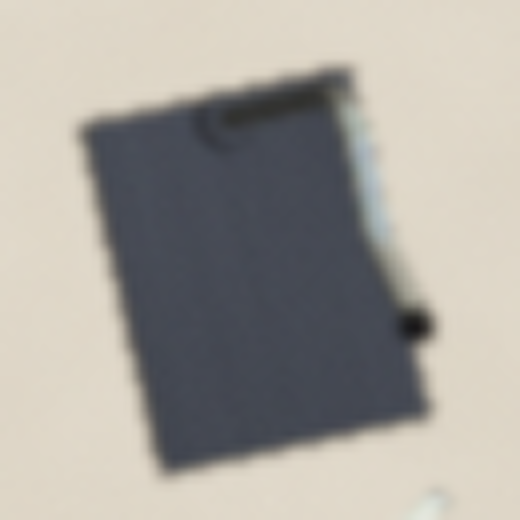

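View pics/w4.png

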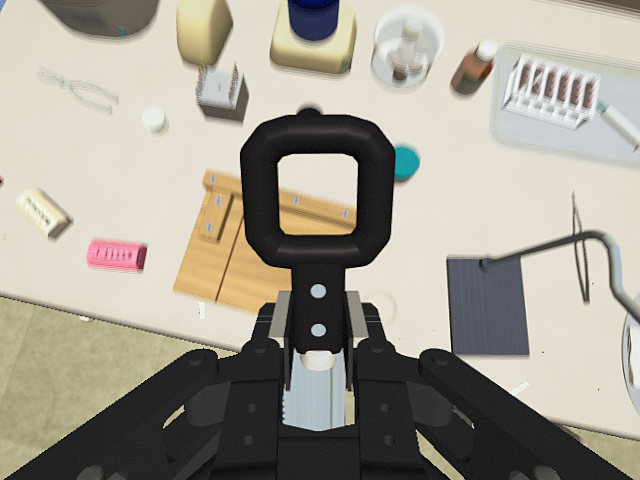

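```bash
cat >> h.py <<'E'
TIP=np.array([.4738,-.3436,.249]); SD=np.array([.975,.2215,0]); SEAT=TIP+.031*SD-np.array([0,0,.0225]); LT=np.array([-.0514,-.003,-.001])
def frame(tilt,yaw=12.8):
    a=np.radians(tilt);d=np.array([np.cos(np.radians(yaw)),np.sin(np.radians(yaw)),0]);z=np.array([0,0,1.])
    y=np.sin(a)*d-np.cos(a)*z; x=-np.cos(a)*d-np.sin(a)*z; return np.c_[x,y,np.cross(x,y)]
def goloop(L,tilt,yaw=12.8):
    R=frame(tilt,yaw); p=L-R@LT; print("tcp",p.round(4)); go(p,R[:,0],R[:,1])
def loopnow():
    o=r.get_obs(); R=Rn.from_rotvec(o["orientation"]).as_matrix(); return np.array(o["tcp_pos"])+R@LT
E
python3 - <<'E'
from h import *
state(); print("loop",loopnow().round(4),"seat",SEAT)
A=TIP+np.array([0,0,.0354])-.0354*SD
goloop(A+[-.01,.15,.03],45); goloop(A,45)
E
```

```text
t 5.7 p [ 0.4367 -0.1208  0.3295] F [-4.6 -0.1 -4.5] w 0.0202 
R [[-0.84, 0.5, 0.211], [-0.184, 0.102, -0.978], [-0.511, -0.86, 0.006]] q [ 0.67 -0.2  -0.3   2.22 -0.53  0.71 -0.66]
loop [ 0.4782 -0.1107  0.3583] seat [ 0.504025  -0.3367335  0.2265   ]
tcp [ 0.3961 -0.21    0.2759]
SHIFT [77.9 16.6 78.3] TURN [-0.7 -0.3 14.3]
tcp [ 0.4061 -0.36    0.2459]
SHIFT [112.4  32.  226.9] TURN [-0.7 -0.3 14.3]
```

drive_tool:
  series:
    - [16,3,16,0,0,3,10]
    - [32,7,32,0,0,6,10]
    - [48,10,48,-0.5,0,9,10]
    - [64,13,64,-0.7,-0.3,12,10]
    - [78,16,78,-0.7,-0.3,14.3,10]

```text
clock: 6.2
tcp_pos: [0.3952, -0.2101, 0.2757]
orientation: [0.507, 1.765, -1.608]
contact_force: [0.8, 0.1, -0.8]
grip_width: 0.0203
```

Run:
```python
from h import *
state(); print("loop",loopnow().round(4))
A=TIP+np.array([0,0,.0354])-.0354*SD
goloop(A,45)
grab("wrist","w5")
```

```text
t 6.2 p [ 0.3952 -0.2101  0.2757] F [ 0.8  0.1 -0.8] w 0.0203 
R [[-0.688, 0.69, 0.225], [-0.16, 0.158, -0.974], [-0.708, -0.707, 0.001]] q [ 0.65 -0.09  0.14  2.4  -1.14  0.71  0.31]
loop [ 0.4283 -0.2014  0.3141]
tcp [ 0.4061 -0.36    0.2459]
SHIFT [ 37.4   4.9 148.5] TURN [ 0.1  0.2 -0. ]
```

View pics/w5.png

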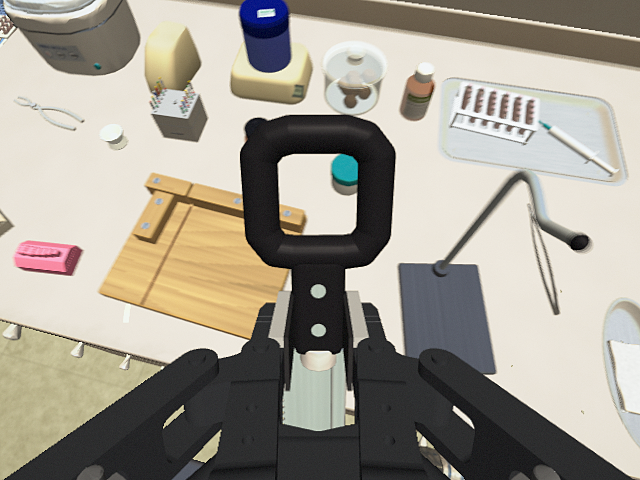

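The wrist view shows the loop at (318,195) and the hook's tip at (580,242), a little right of it. I check the estimates against this picture.

Run:
```python
from h import *
f=load("w5");T=load("top0");S=load("side0")
print(proj(f,[TIP,SEAT,loopnow()]))
c2=lambda x,y:(270+x/3.3-.35,220+y/3.3-.35); c3=lambda x,y:(180+x/2.2-.3,150+y/2.2-.3)
print(tri([(f,(580,242)),(T,c2(585,184)),(S,c3(514,42))]))
print(tri([(f,(580,242)),(S,c3(514,42))]),tri([(f,(580,242)),(T,c2(585,184))]))
```

```text
[[579.31860028 238.98575352]
 [543.21550743 211.67287164]
 [320.91931003 201.3492982 ]]
(array([ 0.47350812, -0.34421739,  0.24817374]), [0.0009882912552401316, 0.000677609171874527, 0.000607660214891907])
(array([ 0.47361788, -0.34505071,  0.24767648]), [0.0007206797964968488, 0.0007206797964968139]) (array([ 0.47356634, -0.34457314,  0.24690536]), [0.0006949361662643736, 0.0006949361662643368])
```

drive_tool:
  series:
    - [7,1,28,0,0,0,10]
    - [15,2,58,0,0,0,10]
    - [23,3,90,0,0,0,10]
    - [31,4,122,0,0,0,10]
    - [37,5,149,0,0,0,10]

```text
clock: 6.75
tcp_pos: [0.4045, -0.3637, 0.2428]
orientation: [0.505, 1.768, -1.61]
contact_force: [0.2, 0.2, -0.9]
grip_width: 0.0202
```

```bash
sed -i 's/LT=np.array(\[-.0514/LT=np.array([-.053/' h.py
python3 - <<'E'
from h import *
f=grab("wrist","w6"); state(); print("loop",loopnow().round(4))
print(proj(f,[TIP,SEAT,loopnow()]))
A=TIP+np.array([0,0,.0354])-.0354*SD
goloop(A,45)
E
```

```text
t 6.8 p [ 0.4048 -0.3681  0.2425] F [ 0.9 -4.6 -0.8] w 0.0199 
R [[-0.692, 0.687, 0.221], [-0.159, 0.153, -0.975], [-0.704, -0.71, 0.003]] q [ 0.78  0.23  0.29  2.16 -1.16  0.9   0.54]
loop [ 0.4392 -0.3592  0.282 ]
[[310.79854612 165.57338804]
 [312.07250376 146.82787919]
 [327.6467161  191.45213639]]
tcp [ 0.405  -0.3602  0.2448]
SHIFT [-3.1 -0.3 -7.6] TURN [-0.2  0.1  0.2]
```

View pics/w6.png

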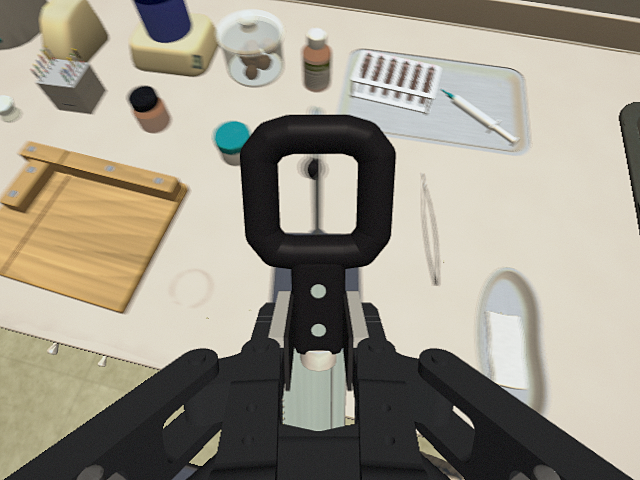

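drive_tool:
  series:
    - [-3,0,-7,0,0,0,10]
    - [-3,0,-7.6,0,0,0,10]

```text
clock: 7.0
tcp_pos: [0.4056, -0.3589, 0.2442]
orientation: [0.503, 1.767, -1.613]
contact_force: [0.4, 0.9, -0.8]
grip_width: 0.0201
```

Run:
```python
from h import *
f=grab("wrist","w7"); state(); print("loop",loopnow().round(4))
print(proj(f,[TIP,SEAT,loopnow()]))
B=TIP+.025*.7071*(SD-[0,0,1]); goloop(B,45)
C=SEAT+[0,0,.007+.003]+frame(45)[:,0]*.023; goloop(C,45); print(B,C)
crop("w7",200,80,440,300,3,"c7")
```

```text
t 7.05 p [ 0.4055 -0.3586  0.2444] F [ 0.1  1.3 -0.6] w 0.0199 
R [[-0.692, 0.687, 0.224], [-0.16, 0.156, -0.975], [-0.704, -0.71, 0.002]] q [ 0.77  0.21  0.28  2.17 -1.16  0.89  0.53]
loop [ 0.4398 -0.3496  0.2838]
[[319.32852832 170.21530208]
 [319.18721718 150.61545794]
 [315.37342937 189.02502556]]
tcp [ 0.4568 -0.3485  0.1917]
SHIFT [-0.1 74.2  1.5] TURN [-0.   0.2  0.2]
tcp [ 0.4539 -0.3491  0.1806]
SHIFT [ 9.8 80.   1.5] TURN [-0.   0.2  0.2]
[ 0.49103556 -0.33968443  0.2313225 ] [ 0.4881657  -0.34033664  0.22023654]
```

View pics/c7.png

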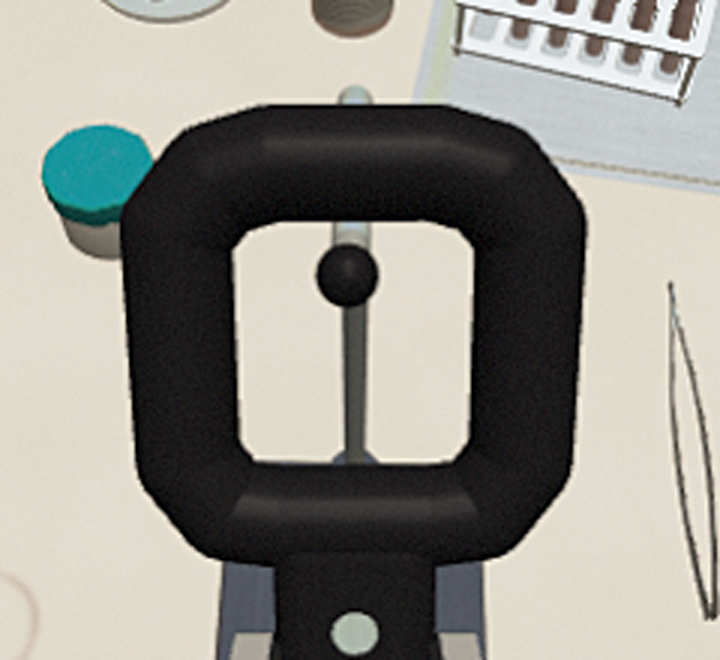

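drive_tool:
  series:
    - [0,15,1,0,0,0,10]
    - [0,30,1,0,0,0,10]
    - [0,45,1,0,0,0,10]
    - [0,60,1,0,0,0,10]
    - [0,70,1,0,0,0,10]

```text
clock: 7.55
tcp_pos: [0.4545, -0.3468, 0.1944]
orientation: [0.501, 1.767, -1.611]
contact_force: [0.2, 0.4, -0.8]
grip_width: 0.0198
```

Run:
```python
from h import *
f=grab("wrist","w8"); state(); print("loop",loopnow().round(4))
C=SEAT+[0,0,.007+.003]+frame(45)[:,0]*.023; goloop(C,45)
crop("w8",200,80,440,300,3,"c8")
```

```text
t 7.6 p [ 0.455  -0.3463  0.1936] F [ 0.7  0.8 -2.7] w 0.0201 
R [[-0.692, 0.686, 0.227], [-0.162, 0.159, -0.974], [-0.704, -0.71, 0.001]] q [ 0.74  0.32  0.2   2.18 -1.32  0.79  0.64]
loop [ 0.4894 -0.3372  0.233 ]
tcp [ 0.4539 -0.3491  0.1806]
SHIFT [10.4  8.   2.5] TURN [0.2 0.3 0.3]
```

View pics/c8.png

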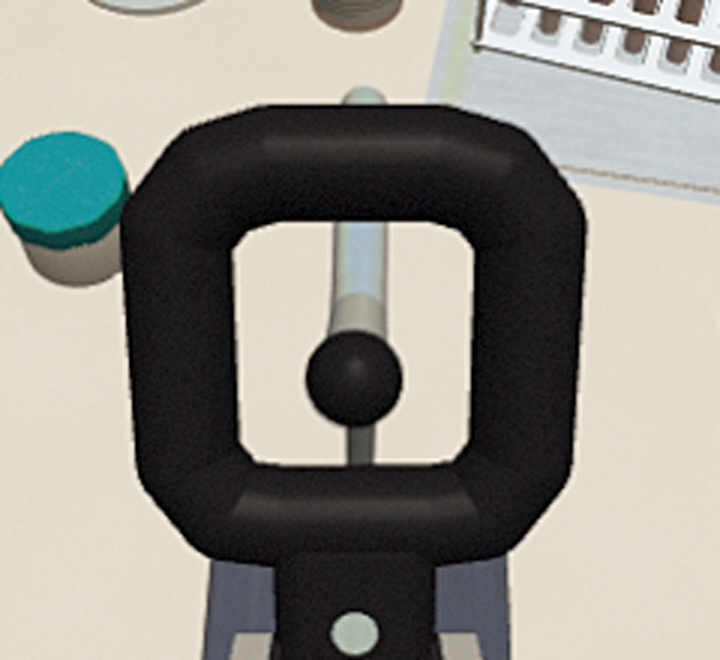

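drive_tool:
  series:
    - [5,4,2,0,0,0,10]
    - [8,8,2,0,0,0,10]
    - [10,8,2,0,0,0,10]
    - [10,8,2,0,0,0,10]

```text
clock: 8.0
tcp_pos: [0.4535, -0.3489, 0.1808]
orientation: [0.501, 1.769, -1.61]
contact_force: [-0.7, -0.4, -0.8]
grip_width: 0.0203
```

Run:
```python
from h import *
f=grab("side","s9"); grab("wrist","w9"); state(); print("loop",loopnow().round(4))
crop("s9",340,140,460,240,6,"c9"); crop("w9",200,80,440,300,3,"c9w")
for t in (55,65,72): goloop(SEAT+[0,0,.009]+frame(t)[:,0]*.023,t)
```

```text
t 8.1 p [ 0.4538 -0.349   0.1811] F [ 0.8  0.4 -1.1] w 0.0202 
R [[-0.692, 0.686, 0.226], [-0.162, 0.159, -0.974], [-0.704, -0.71, 0.001]] q [ 0.78  0.35  0.16  2.18 -1.34  0.78  0.68]
loop [ 0.4881 -0.3399  0.2205]
tcp [ 0.4641 -0.3468  0.1715]
SHIFT [-0.8 14.3  0.2] TURN [ 0.2  0.2 10.3]
tcp [ 0.4756 -0.3442  0.1654]
SHIFT [-4.8 26.9  0.3] TURN [ 0.2  0.2 20.3]
tcp [ 0.4841 -0.3423  0.1623]
SHIFT [-8.8 35.2  0.3] TURN [ 0.2  0.2 27.3]
```

View pics/c9.png

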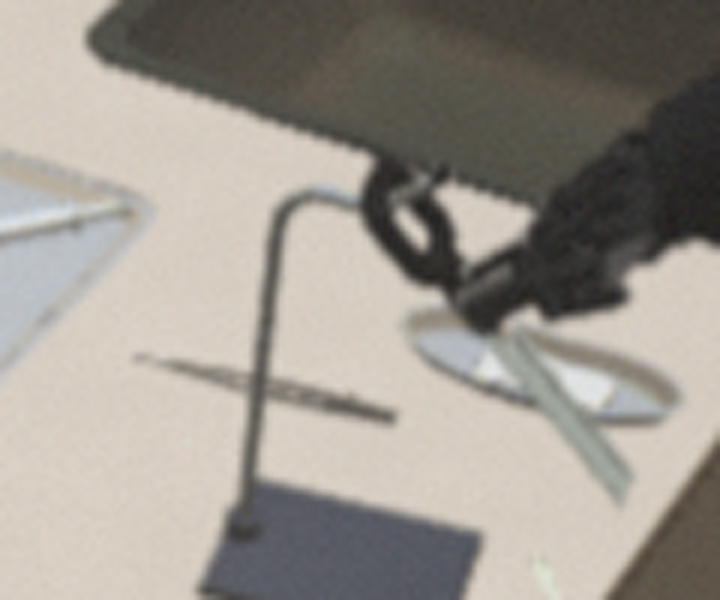

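View pics/c9w.png

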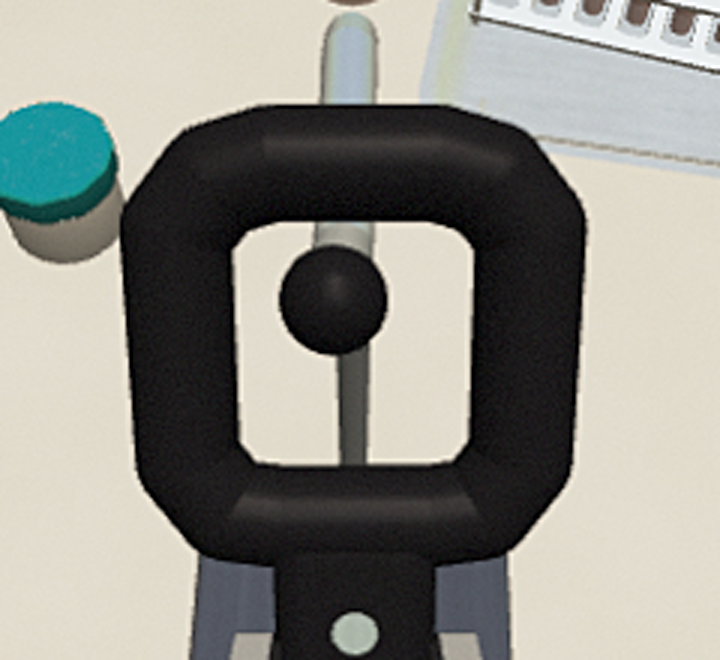

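The side view shows the prong sticking through the loop, and the wrist view shows the tip in the opening. I now turn the blade further down about the seat.

drive_tool:
  series:
    - [0,7,0,0,0,5,10]
    - [-1,14,0,0,0,10,10]
    - [-3,20.5,0,0,0,15,10]
    - [-5,27,0,0,0,20,10]
    - [-9,35,0,0,0,27,10]

```text
clock: 8.6
tcp_pos: [0.4815, -0.3393, 0.1548]
orientation: [0.669, 1.667, -1.42]
contact_force: [0.4, 0.6, -6.3]
grip_width: 0.0204
```

Run:
```python
from h import *
state(); print("loop",loopnow().round(4))
for t in (72,80,88): goloop(SEAT+[0,0,.009]+frame(t)[:,0]*.023,t)
```

```text
t 8.6 p [ 0.4815 -0.3393  0.1548] F [ 0.4  0.6 -6.3] w 0.0204 
R [[-0.517, 0.82, 0.247], [-0.114, 0.22, -0.969], [-0.848, -0.529, -0.02]] q [ 1.62  0.66 -0.82  2.16 -1.35  0.5   0.9 ]
loop [ 0.5062 -0.3329  0.2013]
tcp [ 0.4841 -0.3423  0.1623]
SHIFT [-7.4 -2.5  3.4] TURN [ 1.9 -0.4 13.9]
tcp [ 0.4943 -0.34    0.1601]
SHIFT [-11.1   7.5   3.7] TURN [ 1.9 -0.6 21.9]
tcp [ 0.5046 -0.3376  0.1594]
SHIFT [-16.1  16.8   4. ] TURN [ 1.8 -0.7 29.9]
```

drive_tool:
  series:
    - [-4,-3,2,1,0,3,10]
    - [-7,-4,3,1.9,0,6,10]
    - [-7,-3,3.4,1.9,0,10,10]
    - [-7,-2.5,3.4,1.9,0,13,10]
    - [-7,-2.5,3.4,1.9,0,13,10]

```text
clock: 9.1
tcp_pos: [0.4842, -0.3426, 0.1631]
orientation: [0.857, 1.515, -1.28]
contact_force: [4.6, 2.9, 2.2]
grip_width: 0.0202
```

Run:
```python
from h import *
state(); print("loop",loopnow().round(4))
for t in (72,80,88): goloop(SEAT+[0,0,.009]+frame(t)[:,0]*.023,t)
```

```text
t 9.1 p [ 0.4842 -0.3426  0.1631] F [4.6 2.9 2.2] w 0.0202 
R [[-0.311, 0.925, 0.217], [-0.06, 0.209, -0.976], [-0.948, -0.317, -0.01]] q [ 1.92  1.04 -1.17  2.19 -1.35  0.31  1.14]
loop [ 0.4978 -0.3391  0.2143]
tcp [ 0.4841 -0.3423  0.1623]
SHIFT [ 0.8  0.2 -0.4] TURN [-0.1 -0.6  0.5]
tcp [ 0.4943 -0.34    0.1601]
SHIFT [-0.4 10.8 -0.4] TURN [-0.1 -0.6  8.5]
tcp [ 0.5046 -0.3376  0.1594]
SHIFT [-3.1 21.  -0.4] TURN [-0.1 -0.6 16.5]
```

drive_tool:
  series:
    - [1,0.5,0,0,0,0,10]
    - [2,1,0,0,0,0,10]
    - [3,1,0,0,0,0,10]

```text
clock: 9.4
tcp_pos: [0.4857, -0.3426, 0.1627]
orientation: [0.858, 1.511, -1.276]
contact_force: [3.4, 0.9, 10.4]
grip_width: 0.0205
```

Run:
```python
from h import *
grab("side","s10"); grab("wrist","w10"); state(); print("loop",loopnow().round(4))
crop("s10",340,140,460,240,6,"c10");
```

```text
t 9.5 p [ 0.4857 -0.3426  0.1627] F [3.  1.4 7.9] w 0.0199 
R [[-0.306, 0.926, 0.219], [-0.061, 0.21, -0.976], [-0.95, -0.312, -0.008]] q [ 1.92  1.05 -1.17  2.18 -1.35  0.31  1.15]
loop [ 0.4989 -0.339   0.214 ]
```

View pics/c10.png

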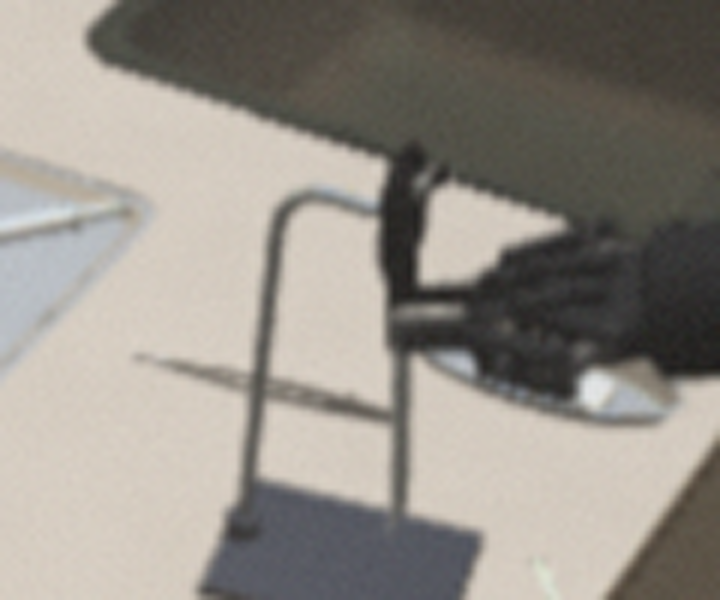

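View pics/w10.png

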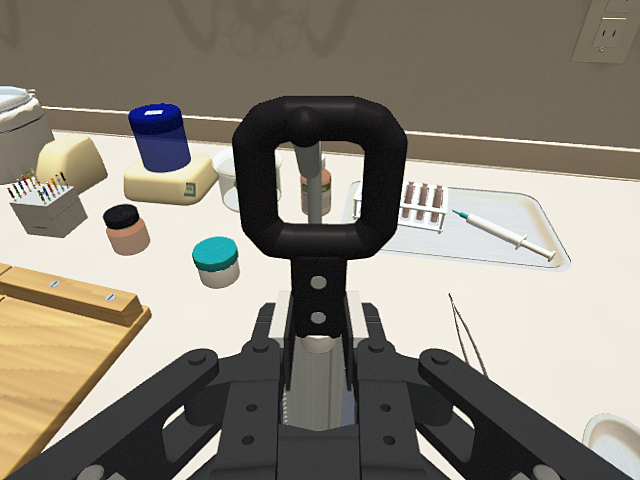

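drive_tool:
  series:
    - [0,0,0,0,0,0,26]
    - [0,0,0,0,0,0,32]
    - [0,0,0,0,0,0,40]
    - [0,0,0,0,0,0,40]
    - [0,0,0,0,0,0,40]

```text
clock: 10.0
tcp_pos: [0.4854, -0.3427, 0.1623]
orientation: [0.857, 1.511, -1.277]
contact_force: [0.2, 0.6, -0.8]
grip_width: 0.0398
```

drive_tool:
  series:
    - [0,-10,0,0,0,0,44]
    - [0,-25,0,0,0,0,44]
    - [0,-45,0,0,0,0,44]
    - [0,-70,0,0,0,0,44]
    - [0,-100,0,0,0,0,44]

```text
clock: 10.5
tcp_pos: [0.3922, -0.3633, 0.1939]
orientation: [0.857, 1.512, -1.275]
contact_force: [-0.2, -0.7, -0.4]
grip_width: 0.0441
```

Run:
```python
from h import *
grab("side","s11"); grab("wrist","w11"); state()
crop("s11",340,140,460,240,6,"c11");
```

```text
t 10.6 p [ 0.3903 -0.3662  0.1932] F [-0.2 -0.4  0.1] w 0.0442 
R [[-0.31, 0.926, 0.214], [-0.061, 0.205, -0.977], [-0.949, -0.316, -0.007]] q [ 2.07  0.85 -1.05  2.21 -1.15  0.59  0.95]
```

View pics/c11.png

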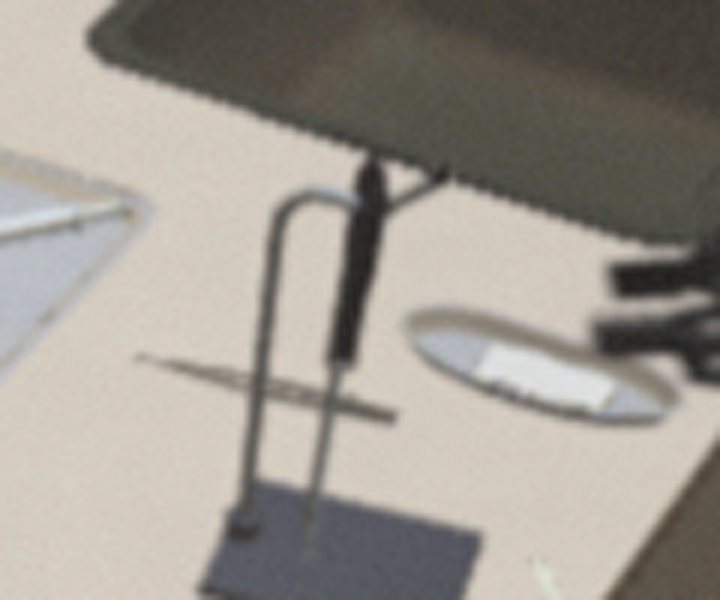

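View pics/w11.png

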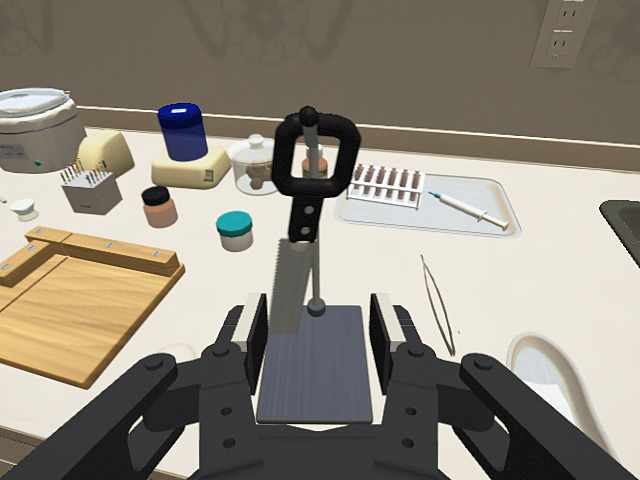

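The saw hangs by its loop on the hook: the side crop shows it clear of the fingers with the prong through the loop, and the wrist view shows the loop at (318,155). Next I back off and go to the model.

Run:
```python
from h import *
R=frame(45,5); go([.36,-.33,.30],R[:,0],R[:,1])
R=frame(20,0); go([.40,-.15,.33],R[:,0],R[:,1])
```

```text
SHIFT [-94.2 -54.4 -42.5] TURN [  6.5   3.6 -26.5]
SHIFT [-146.1   10.1 -210. ] TURN [  9.4   8.6 -51.3]
```

drive_tool:
  series:
    - [-15,-20,-5,1,0,-5,50]
    - [-35,-40,-10,2,1,-10,50]
    - [-55,-48,-20,4,2,-15,50]
    - [-75,-52,-30,5,3,-20,50]
    - [-94,-54,-42,6.5,3.6,-26,50]

```text
clock: 11.1
tcp_pos: [0.3604, -0.3301, 0.3002]
orientation: [0.65, 1.762, -1.699]
contact_force: [-0.7, -1.4, 0.1]
grip_width: 0.0498
```

Run:
```python
from h import *
state()
go([.42,-.12,.33],[-1,0,0]); go([.47,.2,.33],[-.5,-.866,0])
```

```text
t 11.1 p [ 0.3604 -0.3301  0.3002] F [-0.7 -1.4  0.1] w 0.0498 
R [[-0.701, 0.708, 0.085], [-0.059, 0.061, -0.996], [-0.711, -0.703, -0.001]] q [ 2.07  0.09 -1.03  2.2  -0.98  0.79  0.25]
SHIFT [ -75.3   34.  -204.4] TURN [  2.    4.6 -45.3]
SHIFT [-129.1   88.9 -519. ] TURN [-21.7 -52.2 -41.7]
```

drive_tool:
  series:
    - [-15,7,-40,0,1,-8,60]
    - [-30,14,-80,1,2,-16,60]
    - [-45,20,-120,1,3,-24,60]
    - [-60,27,-160,2,4,-32,60]
    - [-75,34,-204,2,4.6,-40,60]

```text
clock: 11.6
tcp_pos: [0.4151, -0.1247, 0.3301]
orientation: [0.145, 2.153, -2.14]
contact_force: [0.8, -0.2, 0.4]
grip_width: 0.06
```

Run:
```python
from h import *
state()
go([.47,.2,.33],[-.5,-.866,0])
```

```text
t 11.6 p [ 0.4151 -0.1247  0.3301] F [ 0.8 -0.2  0.4] w 0.06 
R [[-0.99, 0.139, 0.005], [-0.004, 0.006, -1.0], [-0.139, -0.99, -0.006]] q [ 1.95 -0.34 -1.4   1.98 -0.45  1.13 -0.85]
SHIFT [ -55.8    9.9 -324.4] TURN [ -3.9 -59.6  -7.4]
```

drive_tool:
  series:
    - [-15,0,-25,0,0,-1,60]
    - [-35,5,-60,-1,-6,-3,60]
    - [-50,8,-95,-2,-12,-5,60]
    - [-55,10,-135,-3,-20,-7,60]
    - [-55,10,-180,-3,-28,-7,60]

```text
clock: 12.1
tcp_pos: [0.4154, 0.0381, 0.3509]
orientation: [-0.445, 1.94, -1.904]
contact_force: [1.0, 1.2, -0.1]
grip_width: 0.0606
```

Run:
```python
from h import *
o,_=state(); print(o["joints"])
go([.47,.2,.33],[-.5,-.866,0])
```

```text
t 12.1 p [0.4154 0.0381 0.3509] F [ 1.   1.2 -0.1] w 0.0606 
R [[-0.876, 0.041, 0.481], [-0.48, 0.029, -0.877], [-0.05, -0.999, -0.006]] q [ 1.57 -0.34 -1.41  1.92 -0.39  1.26 -0.79]
[ 1.56959824 -0.33609351 -1.40999899  1.92487485 -0.38696071  1.25733725
 -0.78842847]
SHIFT [-124.5   27.9 -115.6] TURN [ -0.5 -31.3  -2.9]
```

drive_tool:
  series:
    - [-30,7,-25,0,-6,-1,60]
    - [-60,14,-50,0,-12,-2,60]
    - [-90,21,-75,0,-18,-3,60]
    - [-120,28,-100,0,-24,-3,60]
    - [-124,28,-115,0,-31,-3,60]

```text
clock: 12.6
tcp_pos: [0.3908, 0.1537, 0.3617]
orientation: [-0.876, 1.56, -1.583]
contact_force: [-1.0, -0.2, -0.2]
grip_width: 0.0601
```

Run:
```python
from h import *
o,_=state(); print(o["joints"])
go([.47,.2,.33],[-.5,-.866,0])
grab("wrist","w12")
```

```text
t 12.6 p [0.3908 0.1537 0.3617] F [-1.  -0.2 -0.2] w 0.0601 
R [[-0.497, 0.039, 0.867], [-0.867, 0.008, -0.497], [-0.026, -0.999, 0.03]] q [ 1.27 -0.34 -1.41  1.9  -0.35  1.27 -0.56]
[ 1.26729847 -0.33620769 -1.40999892  1.89939832 -0.35010108  1.27377953
 -0.56126711]
SHIFT [-78.7  35.1  44.7] TURN [-1.7  0.2 -1.5]
```

View pics/w12.png

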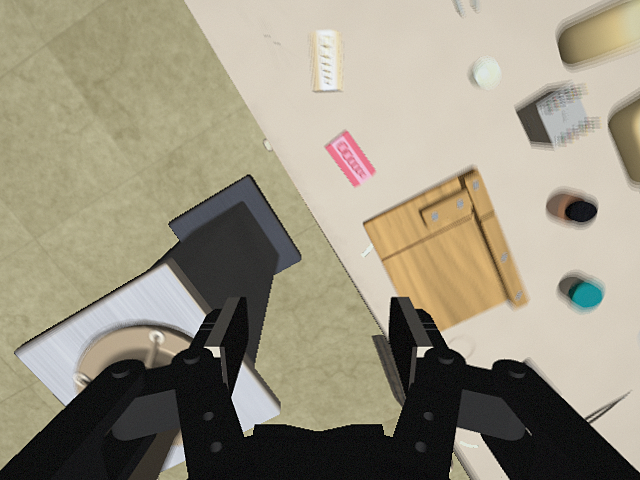

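Run:
```python
from h import *
go([.50,.16,.25],[-.5,-.866,0]); o=r.get_obs(); print(o["qvel"])
```

```text
SHIFT [-54.9 116.3  89.3] TURN [-1.7  0.6 -1.6]
[ 0.04430963  0.00372269 -0.00062054  0.00346629  0.00548027 -0.00462817
 -0.16064397]
```

drive_tool:
  series:
    - [-15,35,25,0,0,0,60]
    - [-30,70,50,0,0,0,60]
    - [-45,100,75,0,0,0,60]
    - [-55,116,89,-1,0,-1,60]
    - [-55,116,89,-1,0,-1,60]

```text
clock: 13.15
tcp_pos: [0.3846, 0.1255, 0.316]
orientation: [-0.866, 1.55, -1.575]
contact_force: [-0.1, 0.3, 0.4]
grip_width: 0.06
```

Run:
```python
from h import *
o,_=state(); print(o["joints"])
go([.50,.16,.25],[-.5,-.866,0])
```

```text
t 13.15 p [0.3846 0.1255 0.316 ] F [-0.1  0.3  0.4] w 0.06 
R [[-0.491, 0.051, 0.87], [-0.871, 0.014, -0.492], [-0.037, -0.999, 0.038]] q [ 1.3  -0.34 -1.41  2.01 -0.37  1.16 -0.48]
[ 1.30000881 -0.3360839  -1.40944236  2.00814842 -0.37189781  1.16048735
 -0.47804257]
SHIFT [-84.2  72.3  80.9] TURN [-2.2  0.5 -2.1]
```

```bash
cat > data2.py <<'E'
D=[([1.1979,.4778,.0224,1.5564,-.0115,1.1093,-.0831],[.1765,-.6509,.2303],[-.2775,2.0821,-2.0783]),
([0.55509,0.27619,-0.58697,2.10243,0.21079,0.81668,-0.42765],[0.45127,-0.08145,0.15364],[-1.06948,1.40183,-1.40594]),
([0.67211, -0.19946, -0.30224, 2.21543, -0.52265, 0.71684, -0.66349],[0.43939, -0.1204, 0.3317],[0.30491, 1.88303, -1.78993]),
([ 1.56959824,-0.33609351,-1.40999899,1.92487485,-0.38696071,1.25733725,-0.78842847],[.4154,.0381,.3509],[-0.445, 1.94, -1.904]),
([1.26729847,-0.33620769,-1.40999892,1.89939832,-0.35010108,1.27377953,-0.56126711],[.3908,.1537,.3617],[-0.876, 1.56, -1.583]),
([1.30000881,-0.3360839,-1.40944236,2.00814842,-0.37189781,1.16048735,-0.47804257],[.3846,.1255,.316],[-0.866, 1.55, -1.575])]
E
python3 - <<'E'
from kin import *
from data2 import D
s=(-1,-1,-1,-1)
def fk2(P,q):
    return fk(P[:9],np.array(q)+np.r_[0,P[9:14],0],s)
def res(P):
    o=[]
    for q,p,w in D:
      pp,R=fk2(P,q); o+=list((pp-p)*5); o+=list(Rn.from_matrix(R.T@Rn.from_rotvec(w).as_matrix()).as_rotvec())
    return np.array(o+list(P[9:]*.01))
from itertools import product
out=[]
for s in product([1,-1],repeat=4):
  z=least_squares(res,np.r_[-.1,.3,.55,0,0,.48,.35,-1.67,0,0,0,0,0,0]); out.append((z.cost,s,z.x.round(4).tolist(),res(z.x)[:36].reshape(-1,6).round(3)))
out.sort(key=lambda t:t[0]); print(out[0]); print(out[1][:2])
E
```

```text
(np.float64(0.006820813015457331), (-1, -1, -1, -1), [-0.0286, 0.2325, 0.584, -0.0176, -0.0472, 0.4451, 0.3367, -1.6973, 0.0168, 0.0098, 0.0814, 0.0683, -0.0156, -0.053], array([[ 0.002,  0.015,  0.01 ,  0.023,  0.017,  0.024],
       [ 0.014, -0.028,  0.03 ,  0.037,  0.018,  0.002],
       [-0.004,  0.053, -0.018, -0.044, -0.01 ,  0.014],
       [ 0.014, -0.009, -0.008,  0.   , -0.009, -0.026],
       [ 0.007, -0.008, -0.011, -0.002, -0.007, -0.024],
       [ 0.019, -0.001, -0.004, -0.006, -0.009, -0.02 ]]))
(np.float64(0.007789216904107473), (-1, 1, -1, -1))
```

```bash
cat > sim.py <<'E'
from kin import *
from scipy.optimize import lsq_linear
P=[-0.1071,0.2569,0.5599,-0.0147,0.0065,0.4749,0.3124,-1.6738,0.0073]; s=(-1,-1,-1,-1)
lo=np.array([-2.96,-.336,-1.41,.24,-1.35,.17,-2.96]); hi=np.array([2.96,2.1,1.46,2.44,4.49,1.92,2.96])
vm=.7*np.array([2.39,2.39,3.14,3.14,3.14,3.14,3.14])
def err(q,p,R):
    a,B=fk(P,q,s); return np.r_[p-a,(Rn.from_matrix(R@B.T).as_rotvec())*.25]
def jac(q):
    a,B=fk(P,q,s);J=np.zeros((6,7))
    for i in range(7):
        d=np.zeros(7);d[i]=1e-5;a2,B2=fk(P,q+d,s);J[:3,i]=(a2-a)/1e-5;J[3:,i]=Rn.from_matrix(B2@B.T).as_rotvec()/1e-5*.25
    return J
def run(q,targets,dt=.1,sub=3,lam=.02,rate=True):
    q=q.copy()
    for p,R in targets:
        for _ in range(sub):
            e=err(q,p,R); n=np.linalg.norm(e[:3]);m=np.linalg.norm(e[3:])/.25
            k=min(1,.05/sub/max(n,1e-9),.15/sub/max(m,1e-9)); J=jac(q)
            b=vm*dt/sub; l=np.maximum(lo-q,-b)-1e-9; h=np.minimum(hi-q,b)+1e-9
            A=np.r_[J,lam*np.eye(7)]; z=lsq_linear(A,np.r_[e*k,np.zeros(7)],bounds=(l,h)); q=q+z.x
    return q
def mk(x,y=(0,0,-1)):
    y=np.array(y,float);y/=np.linalg.norm(y);x=np.array(x,float);x-=y*(x@y);x/=np.linalg.norm(x);return np.c_[x,y,np.cross(x,y)]
E
python3 - <<'E'
from sim import *
# validate
q=np.array([2.07,.09,-1.03,2.2,-.98,.79,.25]); off=fk(P,q,s)
print(off[0],"vs .3604 -.3301 .3002")
t=[(np.array([.42,-.12,.33]),mk([-1,0,0]))]*5
for lam in (.005,.02,.1): print(lam,run(q,t,lam=lam).round(2)," real 1.95 -.34 -1.4 1.98 -.45 1.13 -.85")
q=np.array([.78,.35,.16,2.18,-1.34,.78,.68]);R=frame(72); p=SEAT+[0,0,.009]+R[:,0]*.023-R@LT
for lam in (.005,.02,.1): print(lam,run(q,[(p,R)]*9,lam=lam).round(2)," real 1.92 1.04 -1.17 2.19 -1.35 .31 1.14")
q=np.array([.5,.09,-.65,1.86,.06,1.21,-.43]); p=np.array([.452,-.082,.022])
for lam in (.005,.02,.1): print(lam,run(q,[(p,mk([-.265,-.964,0]))]*9,lam=lam).round(2)," real .42 .5 -.45 2.19 .43 .53 -.62")
E
```

```text
[ 0.35511059 -0.36218951  0.29497261] vs .3604 -.3301 .3002
0.005 [ 1.9  -0.34 -1.34  1.97 -0.42  1.2  -0.83]  real 1.95 -.34 -1.4 1.98 -.45 1.13 -.85
0.02 [ 1.89 -0.34 -1.33  1.98 -0.43  1.2  -0.82]  real 1.95 -.34 -1.4 1.98 -.45 1.13 -.85
0.1 [ 1.89 -0.34 -1.16  2.11 -0.65  1.06 -0.47]  real 1.95 -.34 -1.4 1.98 -.45 1.13 -.85
0.005 [ 1.86  1.13 -1.21  2.22 -1.35  0.24  1.11]  real 1.92 1.04 -1.17 2.19 -1.35 .31 1.14
0.02 [ 1.86  1.13 -1.21  2.22 -1.35  0.24  1.11]  real 1.92 1.04 -1.17 2.19 -1.35 .31 1.14
0.1 [ 1.39  0.67 -0.45  2.12 -1.35  0.95  0.93]  real 1.92 1.04 -1.17 2.19 -1.35 .31 1.14
0.005 [ 0.41  0.51 -0.43  2.2   0.43  0.51 -0.61]  real .42 .5 -.45 2.19 .43 .53 -.62
0.02 [ 0.41  0.51 -0.43  2.2   0.43  0.51 -0.61]  real .42 .5 -.45 2.19 .43 .53 -.62
0.1 [ 0.4   0.51 -0.42  2.2   0.42  0.51 -0.6 ]  real .42 .5 -.45 2.19 .43 .53 -.62
```

```bash
cat > search.py <<'E'
from sim import *
q0=np.array(r.get_obs()["joints"]); rng=np.random.default_rng(1)
goal=(np.array([.47,.22,.30]),mk([-.5,-.866,0])); best=[]
import time; t0=time.time()
while time.time()-t0<400:
    az=rng.uniform(-np.pi,np.pi); tl=rng.uniform(0,1.1); y=[np.sin(tl)*np.cos(az),np.sin(tl)*np.sin(az),-np.cos(tl)]
    ya=rng.uniform(-np.pi,np.pi); R=mk([np.cos(ya),np.sin(ya),0],y); p=rng.uniform([.3,-.1,.3],[.6,.35,.5])
    q1=run(q0,[(p,R)]*10,sub=1); q2=run(q1,[goal]*14,sub=1)
    e=np.linalg.norm(err(q2,*goal)); mg=np.min(np.r_[q2-lo,hi-q2]); best.append((e-.05*min(mg,.3),e,mg,p.round(2),np.round(y,2),round(ya,2),q1.round(2),q2.round(2)))
best.sort(key=lambda t:t[0]); print(len(best))
for b in best[:6]: print(*b)
E
python3 search.py
```

```text
2456
-0.014999999999999918 8.150969620772038e-17 0.5372037475519382 [0.36 0.08 0.38] [ 0.32 -0.13 -0.94] -2.24 [ 0.04 -0.34 -0.41  2.1   0.09  1.08 -1.05] [-0.04  0.2  -0.6   1.82  0.12  1.16 -1.2 ]
-0.014999999999999914 8.541268972227781e-17 0.5119748874120172 [0.32 0.21 0.48] [ 0.47 -0.04 -0.88] -2.22 [-0.37 -0.34 -0.42  1.9   0.22  1.25 -1.42] [-0.31  0.18 -0.27  1.82  0.05  1.15 -1.12]
-0.0149999999999999 9.803067166375015e-17 0.5099095722878613 [0.35 0.02 0.38] [ 0.49 -0.   -0.87] -2.91 [-0.14 -0.34 -0.06  2.14  0.04  0.97 -1.52] [-0.36  0.17 -0.22  1.82  0.04  1.15 -1.11]
-0.014999999999999895 1.0392933311370032e-16 0.5519968930062931 [0.34 0.07 0.35] [ 0.3  -0.25 -0.92] -1.52 [ 0.05 -0.34 -0.51  2.16  0.21  1.07 -0.51] [ 0.04  0.22 -0.71  1.82  0.15  1.16 -1.23]
-0.014999999999999883 1.166256191010241e-16 0.5237651242992796 [ 0.4  -0.05  0.38] [ 0.58 -0.55 -0.6 ] -2.13 [-0.   -0.34 -0.47  2.33  0.92  0.89 -1.64] [-0.16  0.19 -0.46  1.82  0.09  1.16 -1.16]
-0.01499999999999988 1.1932558404389996e-16 0.5065233638074208 [ 0.34 -0.07  0.39] [ 0.69 -0.27 -0.67] -1.65 [-0.37 -0.34  0.03  2.26  0.7   0.87 -0.96] [-0.48  0.17 -0.07  1.82  0.01  1.15 -1.08]
```

Run:
```python
from h import *
go([.35,.05,.38],[np.cos(-2.5),np.sin(-2.5),0],[.40,-.08,-.90])
from sim import *
q=np.array(r.get_obs()["joints"]); R=mk([np.cos(-2.5),np.sin(-2.5),0],[.40,-.08,-.90]); print(run(q,[(np.array([.35,.05,.38]),R)]*10,sub=1).round(2))
```

```text
SHIFT [ 80.3 -66.8   9.4] TURN [19.7 20.6  9.3]
[-0.37 -0.34 -0.04  2.13  0.22  1.04 -1.38]
```

drive_tool:
  series:
    - [25,-20,3,5,5,2,60]
    - [50,-40,6,10,10,5,60]
    - [75,-60,9,15,15,7,60]
    - [80,-67,9,20,20,9,60]
    - [80,-67,9,20,20,9,60]

```text
clock: 13.65
tcp_pos: [0.3569, 0.0775, 0.3663]
orientation: [-0.627, 1.488, -1.745]
contact_force: [0.1, -0.4, 0.2]
grip_width: 0.0598
```

Run:
```python
from sim import *
state(); R=mk([np.cos(-2.5),np.sin(-2.5),0],[.40,-.08,-.90])
go([.35,.05,.38],R[:,0],R[:,1]); go([.47,.22,.30],[-.5,-.866,0])
q=np.array(r.get_obs()["joints"]);print(run(q,[(np.array([.47,.22,.30]),mk([-.5,-.866,0]))]*12,sub=1).round(2))
```

```text
t 13.65 p [0.3569 0.0775 0.3663] F [ 0.1 -0.4  0.2] w 0.0598 
R [[-0.602, 0.224, 0.767], [-0.792, -0.047, -0.608], [-0.1, -0.973, 0.206]] q [ 0.46 -0.34 -0.7   2.1  -0.13  1.1  -0.85]
SHIFT [ 24.6 -13.6  14.2] TURN [ 9.3 12.8  6.2]
SHIFT [-174.3   83.1  -13.7] TURN [-12.3  -7.8  -5. ]
[ 0.35  0.33 -1.14  1.81  0.32  1.2  -1.41]
```

drive_tool:
  series:
    - [12,-7,7,4,6,3,60]
    - [25,-14,14,9,12,6,60]
    - [25,-14,14,9,12,6,60]

```text
clock: 13.95
tcp_pos: [0.3744, 0.0666, 0.3496]
orientation: [-0.337, 1.476, -1.905]
contact_force: [-0.3, -0.4, -0.1]
grip_width: 0.0603
```

Run:
```python
from sim import *
state(); go([.47,.22,.30],[-.5,-.866,0])
q=np.array(r.get_obs()["joints"]);print(run(q,[(np.array([.47,.22,.30]),mk([-.5,-.866,0]))]*12,sub=1).round(2))
```

```text
t 13.95 p [0.3744 0.0666 0.3496] F [-0.3 -0.4 -0.1] w 0.0603 
R [[-0.726, 0.362, 0.585], [-0.657, -0.112, -0.746], [-0.204, -0.926, 0.319]] q [ 0.14 -0.34 -0.54  2.19  0.09  0.94 -1.31]
SHIFT [-160.    63.2  -74.2] TURN [-20.6 -19.6  -8.6]
[ 0.04  0.21 -0.69  1.82  0.15  1.16 -1.23]
```

Good posture. Going to the viewing pose over the model.

drive_tool:
  series:
    - [-35,13,-15,-4,-4,-2,60]
    - [-70,26,-30,-8,-8,-4,60]
    - [-105,39,-45,-12,-12,-5,60]
    - [-135,52,-60,-16,-16,-7,60]
    - [-160,63,-74,-20.6,-19.6,-8.6,60]

```text
clock: 14.45
tcp_pos: [0.4713, 0.2217, 0.3001]
orientation: [-0.918, 1.584, -1.579]
contact_force: [0.2, 0.3, 0.6]
grip_width: 0.0603
```

drive_tool:
  series:
    - [0,0,0,0,0,0,60]
    - [0,0,0,0,0,0,60]

```text
clock: 14.65
tcp_pos: [0.4718, 0.222, 0.2992]
orientation: [-0.919, 1.587, -1.579]
contact_force: [0.0, 0.1, -0.7]
grip_width: 0.0598
```

Run:
```python
from h import *
state(); f=grab("wrist","w13"); grab("side","s13")
m=[(.5162,.2876,.015),(.4841,.2303,.015),(.4539,.2474,.015),(.4887,.3037,.015)]; print(proj(f,m))
crop("s13",340,140,460,240,6,"c13")
```

```text
t 14.65 p [0.4718 0.222  0.2992] F [ 0.   0.1 -0.7] w 0.0598 
R [[-0.498, -0.005, 0.867], [-0.867, 0.002, -0.498], [0.0, -1.0, -0.005]] q [ 0.04  0.23 -0.69  1.8   0.15  1.17 -1.22]
[[325.3894022  114.25025325]
 [325.60313324 173.87156436]
 [295.59084671 174.012924  ]
 [296.45648851 113.97987915]]
```

View pics/w13.png

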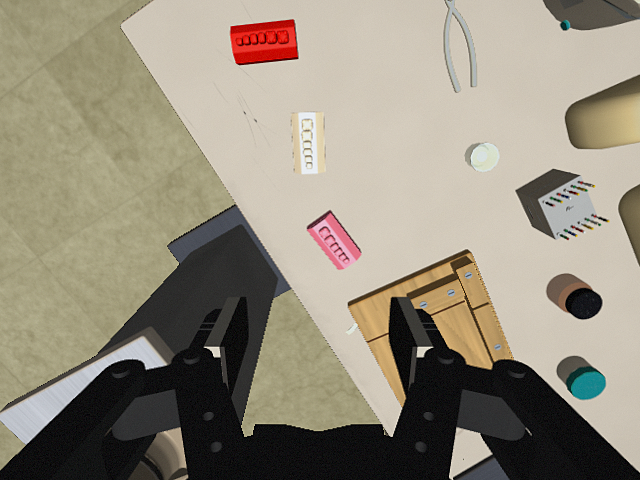

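View pics/c13.png

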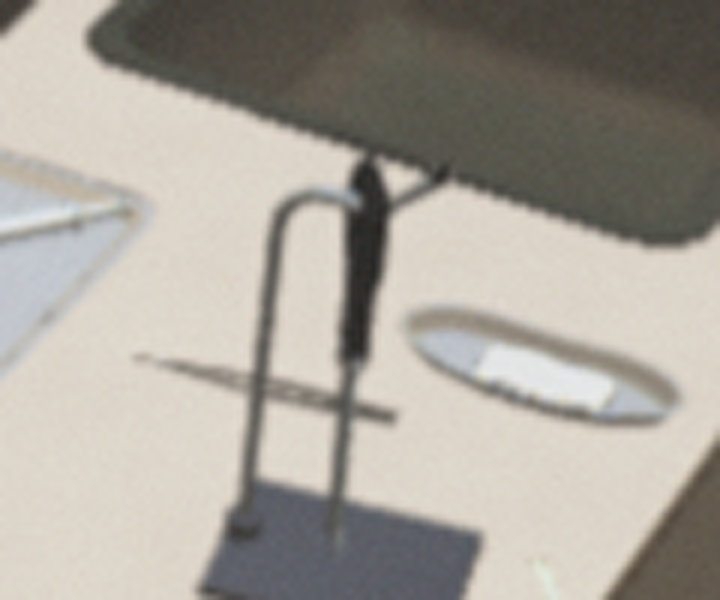

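The saw hangs still and vertical. The wrist view shows the white model at (308,143). I go closer to see the teeth.

Run:
```python
from h import *
go([.4857,.267,.16],[-.49,-.872,0])
```

```text
SHIFT [-47.  140.5  -9.7] TURN [ 0.1 -0.5 -0. ]
```

drive_tool:
  series:
    - [-12,40,-3,0,0,0,60]
    - [-24,80,-6,0,0,0,60]
    - [-36,115,-9,0,0,0,60]
    - [-44,133,-10,0,-0.5,0,60]
    - [-47,140,-10,0,-0.5,0,60]

```text
clock: 15.25
tcp_pos: [0.4844, 0.2666, 0.16]
orientation: [-0.923, 1.576, -1.576]
contact_force: [-0.5, -0.3, 0.7]
grip_width: 0.0598
```

drive_tool:
  series:
    - [0,0,0,0,0,0,60]
    - [0,0,0,0,0,0,60]

```text
clock: 15.45
tcp_pos: [0.4848, 0.2662, 0.1616]
orientation: [-0.921, 1.575, -1.577]
contact_force: [-0.8, -0.5, 0.1]
grip_width: 0.0603
```

Run:
```python
from h import *
state(); f=grab("wrist","w14"); crop("w14",230,130,410,330,3,"c14")
```

```text
t 15.45 p [0.4848 0.2662 0.1616] F [-0.8 -0.5  0.1] w 0.0603 
R [[-0.491, 0.001, 0.871], [-0.871, -0.0, -0.491], [-0.0, -1.0, 0.001]] q [-0.1   0.43 -0.65  1.88  0.32  0.93 -1.41]
```

View pics/w14.png

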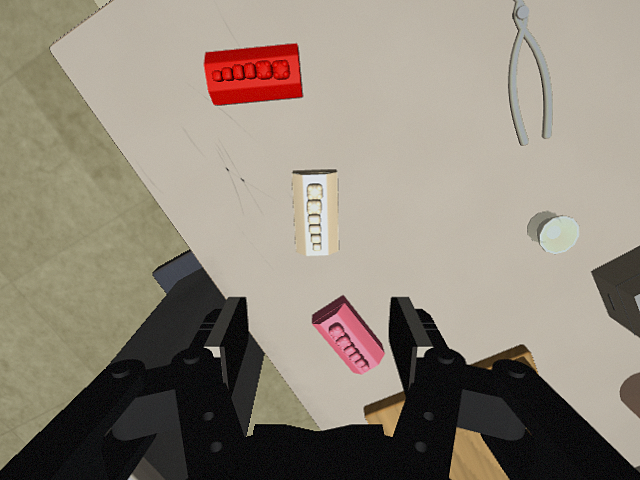

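View pics/c14.png

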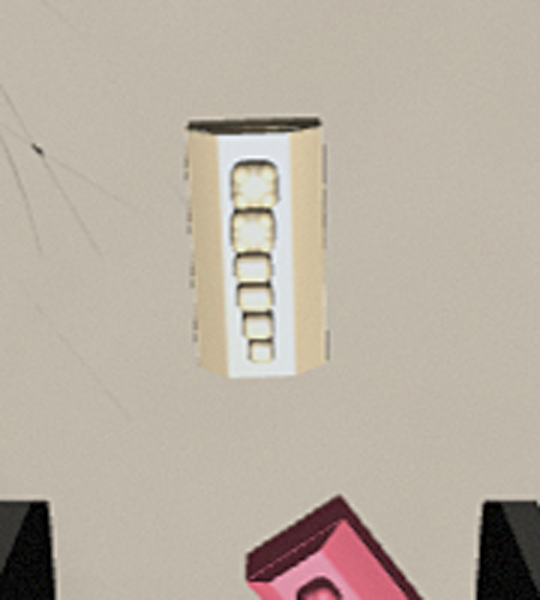

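Run:
```python
from h import *
f=load("w14"); c=lambda x,y:(230+x/3-.33,130+y/3-.33)
L1,L2,R1,R2=[onz(f,c(*p),.016)[:2] for p in [(189,130),(198,368),(324,128),(327,362)]]
T1,T2,T3,T4=[onz(f,c(*p),.025)[:2] for p in [(217,135),(295,133),(295,375),(230,378)]]
print(L1,L2,R1,R2); print("ctr16",(L1+L2+R1+R2)/4,"ctr25",(T1+T2+T3+T4)/4)
for a,b in ((L1,L2),(R1,R2),(T1,T4),(T2,T3)): print(np.degrees(np.arctan2(*(b-a)[::-1])),np.linalg.norm(b-a))
print("width",np.linalg.norm(L1-R1),np.linalg.norm(L2-R2))
# height from two views w13/w14: molar end top edge corners & blob centre
g=load("w13"); crop("w13",280,95,340,190,6,"c15")
S=load("side0");T=load("top0")
```

```text
[0.48460402 0.30771956] [0.45306207 0.24940292] [0.51546947 0.29095653] [0.48528254 0.23332334]
ctr16 [0.48460452 0.27035059] ctr25 [0.48464046 0.27046723]
-118.40779963107481 0.06630026394018178
-117.64450705503153 0.06506024962380728
-117.05789215214283 0.06591946651779312
-118.85204304791687 0.06550583180149488
width 0.03512371617285022 0.036009883883836746
```

View pics/c15.png

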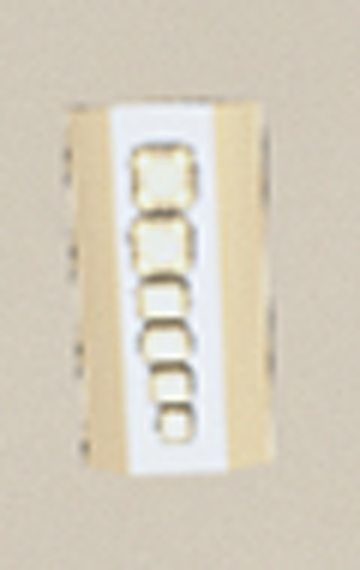

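Run:
```python
from h import *
f=load("w14"); g=load("w13"); c=lambda x,y:(230+x/3-.33,130+y/3-.33); d=lambda x,y:(280+x/6-.42,95+y/6-.42)
for a,b in zip([(217,135),(295,133),(295,375),(230,378)],[(113,106),(213,103),(226,468),(130,472)]):
    print(tri([(f,c(*a)),(g,d(*b))]))
print(state()[0]["clock"]); a=np.radians(-118.1)
go([.4846,.2704,.06],[np.cos(a),np.sin(a),0]); go([.4846,.2704,.006],[np.cos(a),np.sin(a),0])
```

```text
(array([0.49171057, 0.30403456, 0.02564586]), [0.0003279765348874772, 0.0003279765348874162])
(array([0.50830776, 0.29529327, 0.02677611]), [0.0005471783843393382, 0.0005471783843392238])
(array([0.47733363, 0.23784571, 0.0259847 ]), [3.9908365818812415e-05, 3.9908365818891975e-05])
(array([0.46168248, 0.24619828, 0.02724385]), [0.00018141590139441878, 0.00018141590139438623])
t 15.5 p [0.485  0.2663 0.1617] F [1.1 0.1 0.5] w 0.0601 
R [[-0.491, 0.001, 0.871], [-0.871, 0.0, -0.491], [-0.001, -1.0, 0.001]] q [-0.1   0.43 -0.65  1.88  0.32  0.93 -1.41]
15.5
SHIFT [ -3.3 101.7  -2.5] TURN [-0.1 -1.3 -0. ]
SHIFT [ -3.2 155.7  -2.5] TURN [-0.1 -1.3 -0. ]
```

drive_tool:
  series:
    - [-3,35,-2.5,0,-1.3,0,60]
    - [-3,70,-2.5,0,-1.3,0,60]
    - [-3,100,-2.5,0,-1.3,0,60]
    - [-3,125,-2.5,0,-1.3,0,60]
    - [-3,140,-2.5,0,-1.3,0,60]

```text
clock: 16.0
tcp_pos: [0.4847, 0.2694, 0.0212]
orientation: [-0.934, 1.56, -1.562]
contact_force: [0.3, -0.0, 1.1]
grip_width: 0.06
```

Run:
```python
from h import *
state(); grab("wrist","w16"); a=np.radians(-118.1); go([.4846,.2704,.0055],[np.cos(a),np.sin(a),0])
```

```text
t 16.0 p [0.4847 0.2694 0.0212] F [ 0.3 -0.   1.1] w 0.06 
R [[-0.472, 0.001, 0.882], [-0.882, -0.001, -0.472], [-0.0, -1.0, 0.002]] q [-0.2   0.63 -0.54  1.96  0.5   0.68 -1.55]
SHIFT [-1.6 14.1 -0. ] TURN [-0.  -0.   0.1]
```

View pics/w16.png

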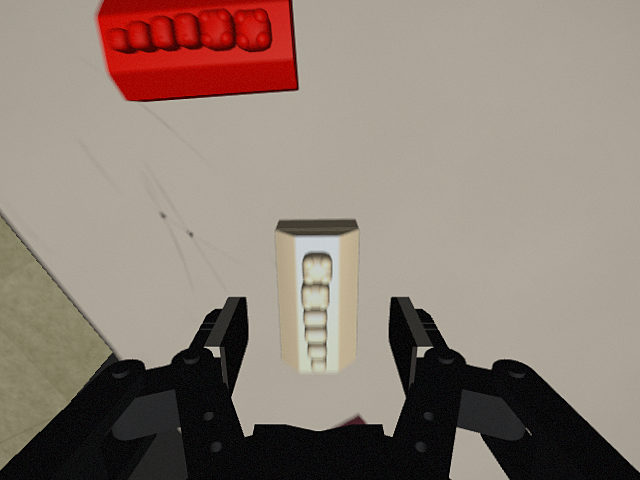

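The model stands centred between the fingers (model middle at column 317, fingers symmetric about 318), with the molars pointing away at (316,268).

drive_tool:
  series:
    - [-1,8,0,0,0,0,60]
    - [-1.5,14,0,0,0,0,60]
    - [-1.5,14,0,0,0,0,48]
    - [-1.5,14,0,0,0,0,40]
    - [-1.5,14,0,0,0,0,37]
  squeeze: 20

```text
clock: 16.55
tcp_pos: [0.485, 0.2706, 0.0063]
orientation: [-0.936, 1.56, -1.562]
contact_force: [-0.9, 0.3, -0.4]
grip_width: 0.0372
```

drive_tool:
  series:
    - [0,0,0,0,0,0,34]
    - [0,0,0,0,0,0,32]
    - [0,0,0,0,0,0,32]
  squeeze: 20

```text
clock: 16.85
tcp_pos: [0.485, 0.2706, 0.0065]
orientation: [-0.935, 1.56, -1.562]
contact_force: [-0.5, -1.1, 0.2]
grip_width: 0.0352
```

Run:
```python
from h import *
state()
```

```text
t 16.85 p [0.485  0.2706 0.0065] F [-0.5 -1.1  0.2] w 0.0352 
R [[-0.472, 0.001, 0.882], [-0.882, -0.001, -0.472], [0.0, -1.0, 0.001]] q [-0.22  0.65 -0.52  1.97  0.52  0.66 -1.56]
```

drive_tool:
  series:
    - [0,-6,0,0,0,0,32]
    - [0,-20,0,0,0,0,32]
    - [0,-45,0,0,0,0,32]
    - [0,-75,0,0,0,0,32]
    - [0,-100,0,0,0,0,32]

```text
clock: 17.35
tcp_pos: [0.4851, 0.271, 0.1089]
orientation: [-0.934, 1.56, -1.561]
contact_force: [0.6, -0.2, -1.0]
grip_width: 0.0355
```

```bash
cat >> h.py <<'E'
BO=np.array([.505,-.042,0]); BA=np.radians(-3.67); BX=np.array([np.cos(BA),np.sin(BA),0]); BY=np.array([-np.sin(BA),np.cos(BA),0])
def bw(x,y,z): return BO+BX*x/1000+BY*y/1000+np.array([0,0,z/1000])
def wb(p): d=np.array(p)-BO; return np.array([d@BX,d@BY,d[2]])*1000
E
python3 - <<'E'
from sim import *
from h import *
state(); p=bw(13,28,100); go(p,-BY); q=np.array(r.get_obs()["joints"]); print(run(q,[(p,mk(-BY))]*10,sub=1).round(2))
E
```

```text
t 17.35 p [0.4851 0.271  0.1089] F [ 0.6 -0.2 -1. ] w 0.0355 
R [[-0.471, 0.002, 0.882], [-0.882, -0.0, -0.471], [-0.001, -1.0, 0.001]] q [-0.14  0.51 -0.62  1.92  0.39  0.84 -1.46]
SHIFT [235.8   9.  165.3] TURN [ -0.1 -24.5  -0. ]
[ 0.47  0.5  -0.72  2.02  0.47  0.78 -0.59]
```

drive_tool:
  series:
    - [20,1,14,0,-2,0,32]
    - [50,2,35,0,-5,0,32]
    - [80,3,56,0,-8,0,32]
    - [110,4,77,0,-11,0,32]
    - [140,5,98,0,-14,0,32]

```text
clock: 17.85
tcp_pos: [0.5058, 0.1001, 0.1051]
orientation: [-1.082, 1.384, -1.388]
contact_force: [1.9, 0.3, -1.3]
grip_width: 0.0352
```

Run:
```python
from h import *
state(); p=bw(13,28,100); go(p,-BY)
```

```text
t 17.85 p [0.5058 0.1001 0.1051] F [ 1.9  0.3 -1.3] w 0.0352 
R [[-0.241, 0.003, 0.97], [-0.97, -0.0, -0.241], [-0.0, -1.0, 0.003]] q [ 0.22  0.47 -0.67  2.01  0.4   0.79 -0.92]
SHIFT [108.2   5.2  41.3] TURN [ -0.2 -10.3  -0. ]
```

drive_tool:
  series:
    - [30,1,11,0,-3,0,32]
    - [60,2,23,0,-6,0,32]
    - [85,3,33,0,-8.5,0,32]
    - [102,5,39,0,-10.3,0,32]
    - [108,5,41,0,-10.3,0,32]

```text
clock: 18.35
tcp_pos: [0.5195, -0.0173, 0.1007]
orientation: [-1.175, 1.256, -1.261]
contact_force: [-0.8, 0.6, -1.2]
grip_width: 0.0351
```

drive_tool:
  series:
    - [0,0,0,0,0,0,32]

```text
clock: 18.45
tcp_pos: [0.5196, -0.0176, 0.1013]
orientation: [-1.174, 1.257, -1.263]
contact_force: [-0.0, 0.7, -0.1]
grip_width: 0.0352
```

Run:
```python
from h import *
state(); p=bw(13,28,100); go(p,-BY); f=grab("wrist","w17")
print(proj(f,[bw(55,64,38),bw(-10,64,38),bw(55,105,42),bw(55,0,42),bw(-5,61,24),bw(31,61,24)]))
```

```text
t 18.45 p [ 0.5196 -0.0176  0.1013] F [-0.   0.7 -0.1] w 0.0352 
R [[-0.069, 0.003, 0.998], [-0.998, -0.001, -0.069], [0.001, -1.0, 0.003]] q [ 0.46  0.48 -0.69  2.    0.43  0.8  -0.54]
SHIFT [-2.7  1.3 -0. ] TURN [-0.2 -0.3  0.1]
[[393.11628824 191.22047504]
 [278.55292461 191.81230983]
 [399.17951059 115.55680959]
 [388.10706705 295.58156415]
 [289.26020523 191.88566701]
 [348.71431549 191.56480588]]
```

View pics/w17.png

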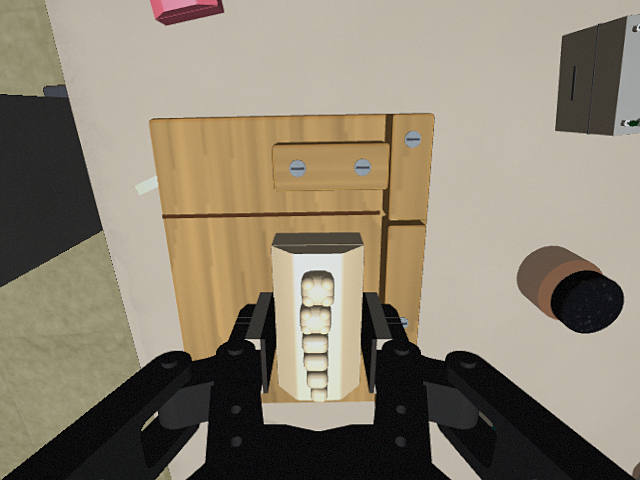

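Run:
```python
from h import *
f=load("w17"); pr=lambda n,X:print(n,wb(X).round(1))
pr("fence in top",onz(f,(391.5,117),.042));pr("fence in low",onz(f,(389,220),.042));pr("fence out",onz(f,(433,115),.042));pr("fence out2",onz(f,(426,222),.042))
pr("stop left far",onz(f,(273.5,143),.038));pr("stop left near",onz(f,(273.5,190),.038));pr("stop inner R",onz(f,(387,188),.038))
pr("board left",onz(f,(150,120),.018));pr("slot",onz(f,(163,215),.018))
o=r.get_obs();pr("TCP",o["tcp_pos"])
T=load("top0");c2=lambda x,y:(270+x/3.3-.35,220+y/3.3-.35)
```

```text
fence in top [ 51.  104.3  42. ]
fence in low [52.8 48.2 42. ]
fence out [ 72.7 105.3  42. ]
fence out2 [74.1 46.9 42. ]
stop left far [-11.7  91.   38. ]
stop left near [-12.8  65.1  38. ]
stop inner R [51.4 65.9 38. ]
board left [-86.1 103.2  18. ]
slot [-86.2  45.4  18. ]
TCP [ 13.   25.7 101.4]
```

```bash
sed -i 's/BO=np.array(\[.505/BO=np.array([.5025/' h.py
python3 - <<'E'
from h import *
state(); go(bw(12,28,45),-BY); go(bw(12,28,25.5),-BY)
E
```

```text
t 18.5 p [ 0.5197 -0.0171  0.1014] F [ 0.   0.4 -1.3] w 0.0355 
R [[-0.069, 0.004, 0.998], [-0.998, -0.001, -0.069], [0.001, -1.0, 0.004]] q [ 0.46  0.48 -0.69  2.    0.43  0.8  -0.54]
SHIFT [-2.1 56.4 -3.7] TURN [-0.2 -0.3  0.1]
SHIFT [-2.2 75.9 -3.8] TURN [-0.2 -0.3  0.1]
```

drive_tool:
  series:
    - [-2,18,-3.7,-0.2,-0.3,0,32]
    - [-2,36,-3.7,-0.2,-0.3,0,32]
    - [-2,52,-3.7,-0.2,-0.3,0,32]
    - [-2,62,-3.7,-0.2,-0.3,0,32]
    - [-2,68,-3.7,-0.2,-0.3,0,32]

```text
clock: 19.0
tcp_pos: [0.516, -0.0143, 0.0326]
orientation: [-1.18, 1.255, -1.255]
contact_force: [0.4, -0.2, -0.4]
grip_width: 0.0351
```

Run:
```python
from h import *
state(); go(bw(12,28,25.5),-BY)
```

```text
t 19.0 p [ 0.516  -0.0143  0.0326] F [ 0.4 -0.2 -0.4] w 0.0351 
R [[-0.063, -0.001, 0.998], [-0.998, -0.001, -0.063], [0.001, -1.0, -0.001]] q [ 0.39  0.58 -0.61  2.04  0.53  0.67 -0.63]
SHIFT [0.5 7.1 0.3] TURN [0.  0.1 0.1]
```

drive_tool:
  series:
    - [0,3,0,0,0,0,32]
    - [0,5,0,0,0,0,32]
    - [0,7,0,0,0,0,32]
    - [0,7.5,0,0,0,0,32]

```text
clock: 19.4
tcp_pos: [0.5163, -0.0143, 0.0253]
orientation: [-1.18, 1.255, -1.256]
contact_force: [0.6, 0.7, -0.2]
grip_width: 0.0351
```

drive_tool:
  series:
    - [0,0.5,0,0,0,0,32]
    - [0,1,0,0,0,0,32]

```text
clock: 19.6
tcp_pos: [0.5165, -0.0144, 0.0245]
orientation: [-1.179, 1.255, -1.256]
contact_force: [-1.3, 0.4, -1.9]
grip_width: 0.0352
```

Run:
```python
from h import *
state()
```

```text
t 19.6 p [ 0.5165 -0.0144  0.0245] F [-1.3  0.4 -1.9] w 0.0352 
R [[-0.063, 0.0, 0.998], [-0.998, -0.001, -0.063], [0.001, -1.0, 0.0]] q [ 0.38  0.6  -0.6   2.05  0.55  0.66 -0.64]
```

drive_tool:
  series:
    - [0,0.7,0,0,0,0,32]
    - [0,1.2,0,0,0,0,32]
    - [0,1.2,0,0,0,0,32]

```text
clock: 19.9
tcp_pos: [0.5165, -0.0144, 0.0244]
orientation: [-1.18, 1.254, -1.257]
contact_force: [-4.3, -0.4, 12.3]
grip_width: 0.0353
```

drive_tool:
  series:
    - [-1,0,0,0,0,0,32]
    - [-2,0,0,0,0,0,32]
    - [-2,0,0,0,0,0,32]

```text
clock: 20.2
tcp_pos: [0.5168, -0.0121, 0.0244]
orientation: [-1.18, 1.254, -1.257]
contact_force: [-0.8, 0.1, 1.3]
grip_width: 0.0358
```

drive_tool:
  series:
    - [-0.7,0,0,0,0,0,32]
    - [-1.4,0,0,0,0,0,32]
    - [-1.4,0,0,0,0,0,32]

```text
clock: 20.5
tcp_pos: [0.5169, -0.0117, 0.0244]
orientation: [-1.18, 1.254, -1.258]
contact_force: [-0.1, -4.9, 2.8]
grip_width: 0.0351
```

drive_tool:
  series:
    - [-0.7,0,0,0,0,0,32]
    - [-1.4,0,0,0,0,0,32]
    - [-1.4,0,0,0,0,0,32]

```text
clock: 20.8
tcp_pos: [0.5169, -0.0117, 0.0244]
orientation: [-1.182, 1.254, -1.26]
contact_force: [-0.4, -6.3, 3.5]
grip_width: 0.0352
```

drive_tool:
  series:
    - [0,0,0,0,0,0,38]
    - [0,0,0,0,0,0,42]
    - [0,0,0,0,0,0,45]
    - [0,0,0,0,0,0,45]

```text
clock: 21.2
tcp_pos: [0.5169, -0.011, 0.0244]
orientation: [-1.181, 1.254, -1.259]
contact_force: [0.8, -0.3, 0.3]
grip_width: 0.045
```

drive_tool:
  series:
    - [0,-10,0,0,0,0,45]
    - [0,-30,0,0,0,0,45]
    - [0,-60,0,0,0,0,45]
    - [0,-85,0,0,0,0,30]
    - [0,-85,0,0,0,0,10]

```text
clock: 21.7
tcp_pos: [0.5193, -0.0101, 0.1131]
orientation: [-1.177, 1.249, -1.262]
contact_force: [0.4, -0.9, -0.3]
grip_width: 0.0165
```

Run:
```python
from h import *
o,_=state(); print("placed centre", wb([.5169,-.0117,.0244]),"now",wb(o["tcp_pos"])); f=grab("wrist","w18"); crop("w18",250,120,420,350,2.6,"c18")
```

```text
t 21.7 p [ 0.5193 -0.0101  0.1131] F [ 0.4 -0.9 -0.3] w 0.0165 
R [[-0.063, 0.006, 0.998], [-0.998, -0.004, -0.063], [0.004, -1.0, 0.007]] q [ 0.46  0.46 -0.7   2.    0.41  0.82 -0.54]
placed centre [12.4309728 31.1596039 24.4      ] now [ 14.73465748  32.94746698 113.13069808]
```

View pics/w18.png

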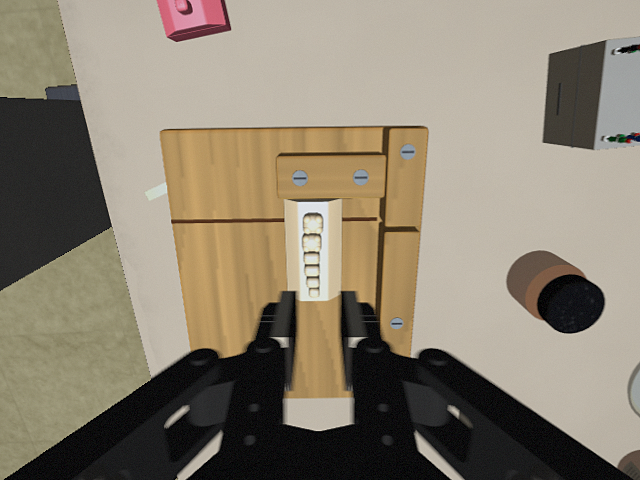

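The wrist view shows the model upright with its molar end at the stop block (rows 198-200) and about 24 mm from the fence at column 380. Now I turn the closed fingers 90° to push it to the fence from the near side.

Run:
```python
from sim import *
from h import *
q=np.array(r.get_obs()["joints"]);p=bw(-32,31,110); go(p,-BX)
q1=run(q,[(p,mk(-BX))]*12,sub=1); print(q1.round(2))
q2=run(q1,[(bw(-32,31,24),mk(-BX))]*6,sub=1); print(q2.round(2),err(q2,bw(-32,31,24),mk(-BX)).round(3))
q3=run(q2,[(bw(10,31,38),mk(-BX))]*6,sub=1); print(q3.round(2),err(q3,bw(10,31,38),mk(-BX)).round(3))
```

```text
SHIFT [  1.5   1.2 -45.7] TURN [-0.4 90.  -0. ]
[ 0.17  0.34 -0.32  2.12  0.16  0.7  -1.88]
[ 0.11  0.5  -0.25  2.17  0.25  0.5  -1.96] [-0.  0. -0. -0. -0. -0.]
[ 0.12  0.52 -0.27  2.07  0.24  0.58 -1.94] [-0.  0. -0. -0. -0. -0.]
```

Feasible. Turn in steps of 8°.

drive_tool:
  series:
    - [0,0,-9,0,8,0,5]
    - [0,0,-18,0,16,0,0]
    - [0,0,-27,0,24,0,0]
    - [0,0,-36,0,32,0,0]
    - [0,0,-45,0,40,0,0]

```text
clock: 22.25
tcp_pos: [0.4722, -0.0076, 0.1105]
orientation: [-0.742, 1.743, -1.753]
contact_force: [0.0, 0.1, -0.0]
grip_width: -0.0
```

drive_tool:
  series:
    - [0,0,0,0,8,0,0]
    - [0,0,0,0,16,0,0]
    - [0,0,0,0,24,0,0]
    - [0,0,0,0,32,0,0]
    - [0,0,0,0,40,0,0]

```text
clock: 22.75
tcp_pos: [0.4714, -0.0076, 0.1098]
orientation: [-0.108, 2.165, -2.175]
contact_force: [0.5, -0.6, -0.0]
grip_width: 0.0001
```

Run:
```python
from h import *
o,_=state(); print(wb(o["tcp_pos"])); go(bw(-32,31,45),-BX)
```

```text
t 22.75 p [ 0.4714 -0.0076  0.1098] F [ 0.5 -0.6 -0. ] w 0.0001 
R [[-0.995, 0.001, 0.1], [-0.1, -0.004, -0.995], [-0.0, -1.0, 0.004]] q [ 0.23  0.34 -0.41  2.12  0.21  0.72 -1.79]
[-33.24788947  32.38709998 109.76173272]
SHIFT [-1.  64.8  1.3] TURN [-0.2  9.4 -0. ]
```

drive_tool:
  series:
    - [-1,15,1,0,5,0,0]
    - [-1,35,1,0,9.4,0,0]
    - [-1,55,1,0,9.4,0,0]
    - [-1,70,1,0,9.4,0,0]
    - [-1,80,1,0,9.4,0,0]

```text
clock: 23.25
tcp_pos: [0.4712, -0.0087, 0.0281]
orientation: [-0.068, -2.183, 2.193]
contact_force: [-0.8, 0.7, -0.0]
grip_width: -0.0
```

Run:
```python
from h import *
o,_=state(); print(wb(o["tcp_pos"])); go(bw(-27,31,24.5),-BX); f=grab("wrist","w19")
```

```text
t 23.25 p [ 0.4712 -0.0087  0.0281] F [-0.8  0.7 -0. ] w -0.0 
R [[-0.998, -0.002, -0.064], [0.064, -0.004, -0.998], [0.002, -1.0, 0.004]] q [ 0.14  0.48 -0.31  2.16  0.29  0.54 -2.02]
[-33.31934143  31.21188935  28.11913961]
SHIFT [-6.3  3.6  0.2] TURN [-0.2  0.   0.1]
```

View pics/w19.png

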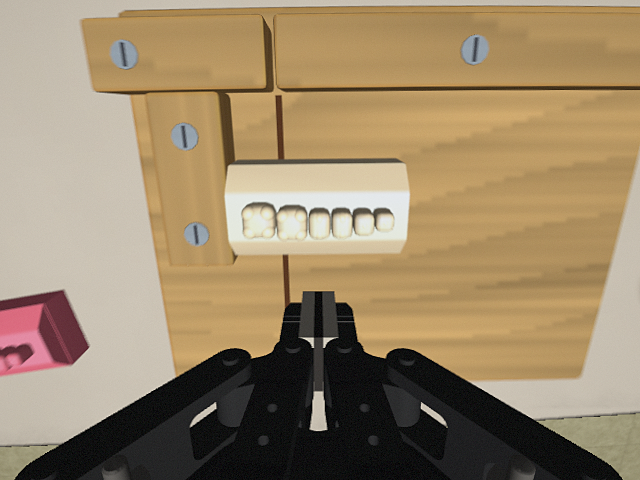

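The fingers (column 318) face the middle of the model's long side (column 317); the model touches the stop at (230,195) and lies parallel to the fence.

drive_tool:
  series:
    - [-4,2,0,0,0,0,0]
    - [-9,3.5,0,0,0,0,0]
    - [-14,3.5,0,0,0,0,0]
    - [-18,3.5,0,0,0,0,0]
    - [-22,3.5,0,0,0,0,0]

```text
clock: 23.8
tcp_pos: [0.4933, -0.0102, 0.0241]
orientation: [-0.067, -2.183, 2.192]
contact_force: [-1.2, 0.2, 1.4]
grip_width: 0.0001
```

drive_tool:
  series:
    - [-3,0,0,0,0,0,0]
    - [-6,0,0,0,0,0,0]
    - [-9,0,0,0,0,0,0]
    - [-12,0,0,0,0,0,0]

```text
clock: 24.2
tcp_pos: [0.5053, -0.011, 0.0241]
orientation: [-0.067, -2.183, 2.192]
contact_force: [-1.6, 0.6, 0.4]
grip_width: 0.0
```

Run:
```python
from h import *
o,_=state(); print(wb(o["tcp_pos"])); f=grab("wrist","w20")
```

```text
t 24.2 p [ 0.5053 -0.011   0.0241] F [-1.6  0.6  0.4] w 0.0 
R [[-0.998, -0.003, -0.064], [0.064, -0.004, -0.998], [0.003, -1.0, 0.004]] q [ 0.14  0.53 -0.3   2.09  0.29  0.57 -2.01]
[ 0.79381831 31.09760488 24.08824642]
```

View pics/w20.png

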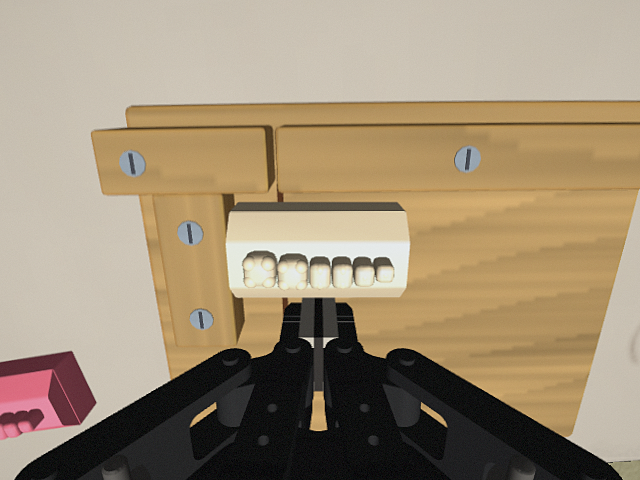

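drive_tool:
  series:
    - [-2,0,0,0,0,0,0]
    - [-4,0,0,0,0,0,0]
    - [-5,0,0,0,0,0,0]

```text
clock: 24.55
tcp_pos: [0.5113, -0.0113, 0.0241]
orientation: [-0.068, -2.183, 2.192]
contact_force: [-0.6, 1.1, -0.0]
grip_width: 0.0
```

drive_tool:
  series:
    - [-1,0,0,0,0,0,0]
    - [-1.5,0,0,0,0,0,0]
    - [-1.5,0,0,0,0,0,0]

```text
clock: 24.85
tcp_pos: [0.513, -0.0115, 0.0242]
orientation: [-0.069, -2.184, 2.193]
contact_force: [0.3, -0.1, -0.1]
grip_width: 0.0
```

drive_tool:
  series:
    - [-0.7,0,0,0,0,0,0]
    - [-1.2,0,0,0,0,0,0]
    - [-1.2,0,0,0,0,0,0]

```text
clock: 25.15
tcp_pos: [0.5134, -0.0116, 0.0241]
orientation: [-0.067, -2.182, 2.192]
contact_force: [-3.7, 0.1, 2.9]
grip_width: -0.0
```

drive_tool:
  series:
    - [-0.5,0,0,0,0,0,0]
    - [-0.8,0,0,0,0,0,0]
    - [-0.8,0,0,0,0,0,0]

```text
clock: 25.45
tcp_pos: [0.5135, -0.0118, 0.0239]
orientation: [-0.066, -2.182, 2.192]
contact_force: [-4.2, 0.6, 4.3]
grip_width: 0.0001
```

Run:
```python
from h import *
o,_=state(); print(wb(o["tcp_pos"])); f=grab("wrist","w21"); crop("w21",80,130,440,390,2.2,"c21")
```

```text
t 25.45 p [ 0.5135 -0.0118  0.0239] F [-4.2  0.6  4.3] w 0.0001 
R [[-0.998, -0.004, -0.064], [0.064, -0.005, -0.998], [0.004, -1.0, 0.005]] q [ 0.14  0.54 -0.3   2.07  0.29  0.58 -2.  ]
[ 9.08142175 30.8703388  23.9264865 ]
```

View pics/c21.png

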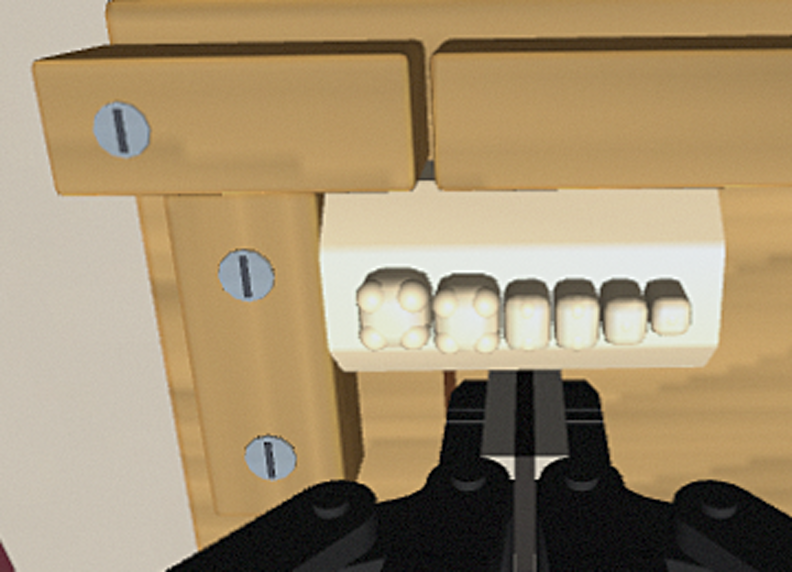

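The crop shows the model flat along the fence with its molar end at the stop. To make sure of the stop contact I nudge it from the front end.

Run:
```python
from h import *
o,R=state(); p=np.array(o["tcp_pos"])
for t in (bw(0,31,24),bw(0,10,90),bw(35,-32,90),bw(35,-32,26)): print((R.T@(t-p)*1000).round(1))
```

```text
t 25.5 p [ 0.5135 -0.0118  0.0239] F [-6.   0.6  3.4] w 0.0001 
R [[-0.998, -0.004, -0.064], [0.064, -0.005, -0.998], [0.004, -1.0, 0.005]] q [ 0.14  0.54 -0.3   2.07  0.29  0.58 -2.  ]
[ 9.1 -0.  -0.2]
[  9.3 -65.9  21.1]
[-25.7 -65.9  63.1]
[-25.9  -1.9  62.8]
```

drive_tool:
  series:
    - [9,0,0,0,0,0,0]
    - [9,-30,2,0,0,0,0]
    - [9,-66,21,0,0,0,0]
    - [-8,-66,45,0,0,0,0]
    - [-26,-66,63,0,0,0,0]

```text
clock: 26.0
tcp_pos: [0.5373, -0.0775, 0.0918]
orientation: [-0.072, -2.183, 2.195]
contact_force: [0.3, 0.4, 0.2]
grip_width: -0.0001
```

Run:
```python
from h import *
o,R=state(); print(wb(o["tcp_pos"])); go(bw(35,-32,26),-BX); grab("wrist","w22")
```

```text
t 26.0 p [ 0.5373 -0.0775  0.0918] F [0.3 0.4 0.2] w -0.0001 
R [[-0.998, 0.001, -0.065], [0.065, -0.006, -0.998], [-0.001, -1.0, 0.006]] q [ 0.29  0.46 -0.33  1.97  0.23  0.74 -1.81]
[ 37.00334616 -33.23045304  91.84959396]
SHIFT [ 2.1 65.8 -1.6] TURN [-0.3 -0.  -0.1]
```

View pics/w22.png

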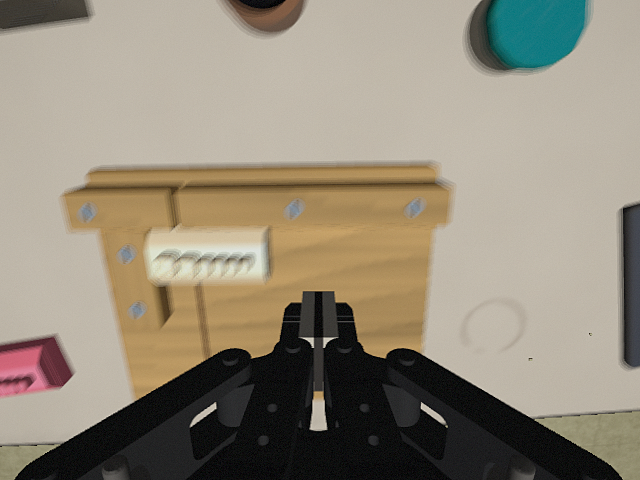

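drive_tool:
  series:
    - [2,15,-1,0,0,0,0]
    - [3,35,-1,0,0,0,0]
    - [3,52,-1,0,0,0,0]
    - [3,60,-1,0,0,0,0]
    - [3,64,-1,0,0,0,0]

```text
clock: 26.55
tcp_pos: [0.5373, -0.0803, 0.027]
orientation: [-0.078, -2.18, 2.195]
contact_force: [-0.0, -0.0, -0.0]
grip_width: -0.0002
```

drive_tool:
  series:
    - [0,0,-3,0,0,0,0]
    - [0,0,-6,0,0,0,0]
    - [0,0,-9,0,0,0,0]
    - [0,0,-11,0,0,0,0]

```text
clock: 26.95
tcp_pos: [0.5385, -0.0688, 0.0275]
orientation: [-0.079, -2.181, 2.196]
contact_force: [-0.3, 0.7, 0.4]
grip_width: -0.0001
```

Run:
```python
from h import *
o,R=state(); print(wb(o["tcp_pos"])); grab("wrist","w23")
```

```text
t 26.95 p [ 0.5385 -0.0688  0.0275] F [-0.3  0.7  0.4] w -0.0001 
R [[-0.998, 0.004, -0.068], [0.068, -0.007, -0.998], [-0.004, -1.0, 0.006]] q [ 0.24  0.56 -0.29  2.01  0.28  0.61 -1.88]
[ 37.66062681 -24.46351981  27.47727046]
```

View pics/w23.png

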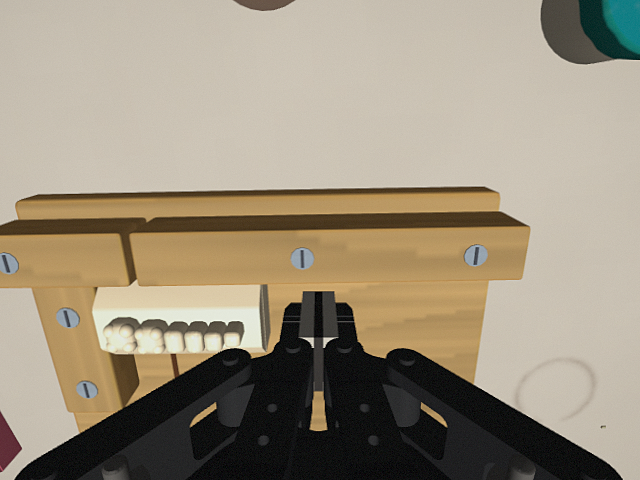

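drive_tool:
  series:
    - [0,0,-2,0,0,0,0]
    - [0,0,-4,0,0,0,0]
    - [0,0,-6,0,0,0,0]
    - [0,0,-7,0,0,0,0]

```text
clock: 27.4
tcp_pos: [0.5389, -0.0612, 0.0273]
orientation: [-0.078, -2.182, 2.196]
contact_force: [-0.5, -0.0, -0.7]
grip_width: 0.0004
```

drive_tool:
  series:
    - [0,0,-1,0,0,0,0]
    - [0,0,-1.5,0,0,0,0]
    - [0,0,-1.5,0,0,0,0]

```text
clock: 27.7
tcp_pos: [0.539, -0.0598, 0.0273]
orientation: [-0.078, -2.182, 2.196]
contact_force: [0.6, -0.1, -0.7]
grip_width: 0.0002
```

drive_tool:
  series:
    - [0,0,-1,0,0,0,0]
    - [0,0,-1.5,0,0,0,0]
    - [0,0,-1.5,0,0,0,0]

```text
clock: 28.0
tcp_pos: [0.539, -0.059, 0.0273]
orientation: [-0.079, -2.181, 2.196]
contact_force: [-1.0, -2.5, 0.4]
grip_width: 0.0001
```

drive_tool:
  series:
    - [0,0,-0.6,0,0,0,0]
    - [0,0,-1,0,0,0,0]
    - [0,0,-1,0,0,0,0]

```text
clock: 28.3
tcp_pos: [0.5391, -0.0589, 0.0273]
orientation: [-0.079, -2.179, 2.197]
contact_force: [-0.4, -5.5, 0.4]
grip_width: -0.0002
```

Run:
```python
from h import *
o,R=state(); print(wb(o["tcp_pos"])); grab("wrist","w24"); crop("w24",0,200,360,420,2.2,"c24")
```

```text
t 28.3 p [ 0.5391 -0.0589  0.0273] F [-0.4 -5.5  0.4] w -0.0002 
R [[-0.998, 0.003, -0.069], [0.069, -0.008, -0.998], [-0.004, -1.0, 0.008]] q [ 0.22  0.56 -0.29  2.01  0.29  0.61 -1.9 ]
[ 37.57369855 -14.5398604   27.33430537]
```

View pics/c24.png

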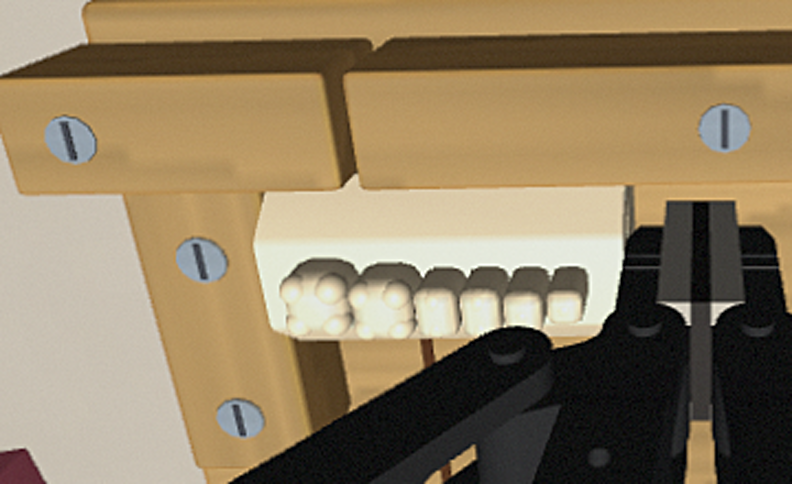

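Run:
```python
from h import *
o,R=state(); p=np.array(o["tcp_pos"])
for t in (bw(37,-28,27),bw(30,-28,85),bw(-2,10,85),bw(-2,31,85),bw(-2,31,45)): print((R.T@(t-p)*1000).round(1))
```

```text
t 28.35 p [ 0.539  -0.0589  0.0273] F [-0.1 -4.8  1.5] w 0.0 
R [[-0.998, 0.003, -0.069], [0.069, -0.008, -0.998], [-0.004, -1.0, 0.008]] q [ 0.22  0.56 -0.29  2.01  0.29  0.61 -1.9 ]
[ 0.5  0.4 13.4]
[  7.3 -57.6  13.9]
[ 39.5 -58.  -23.9]
[ 39.6 -58.2 -44.9]
[ 39.7 -18.2 -45.2]
```

drive_tool:
  series:
    - [0.5,0,13,0,0,0,0]
    - [3,-28,14,0,0,0,0]
    - [10,-58,14,0,0,0,0]
    - [30,-58,-10,0,0,0,0]
    - [40,-58,-45,0,0,0,0]

```text
clock: 28.85
tcp_pos: [0.5014, -0.0123, 0.0856]
orientation: [-0.085, -2.177, 2.196]
contact_force: [0.8, 0.4, -0.2]
grip_width: 0.0
```

Run:
```python
from h import *
o,R=state(); print(wb(o["tcp_pos"]));go(bw(-2,31,85),-BX);go(bw(-2,31,45),-BX)
```

```text
t 28.85 p [ 0.5014 -0.0123  0.0856] F [ 0.8  0.4 -0.2] w 0.0 
R [[-0.997, 0.004, -0.073], [0.073, -0.009, -0.997], [-0.005, -1.0, 0.008]] q [ 0.18  0.42 -0.35  2.07  0.24  0.69 -1.97]
[-3.02589789 29.52310369 85.5869361 ]
SHIFT [-1.   0.6 -1.5] TURN [-0.5 -0.5 -0.3]
SHIFT [-0.8 40.6 -1.8] TURN [-0.5 -0.5 -0.3]
```

drive_tool:
  series:
    - [0,12,-1.5,-0.5,-0.5,-0.3,0]
    - [0,27,-1.5,-0.5,-0.5,-0.3,0]
    - [0,38,-1.5,-0.5,-0.5,-0.3,0]
    - [0,44,-1.5,-0.5,-0.5,-0.3,0]
    - [0,46,-1.5,-0.5,-0.5,-0.3,0]

```text
clock: 29.35
tcp_pos: [0.5013, -0.0116, 0.0387]
orientation: [-0.069, -2.188, 2.187]
contact_force: [-0.9, -0.1, 0.6]
grip_width: 0.0003
```

Run:
```python
from h import *
o,R=state(); print(wb(o["tcp_pos"]));go(bw(12.5,31,39.5),-BX); grab("wrist","w25");grab("side","s25"); crop("s25",280,220,440,340,5,"c25")
```

```text
t 29.35 p [ 0.5013 -0.0116  0.0387] F [-0.9 -0.1  0.6] w 0.0003 
R [[-0.998, -0.002, -0.065], [0.065, 0.001, -0.998], [0.002, -1.0, -0.0]] q [ 0.16  0.5  -0.32  2.09  0.27  0.59 -1.99]
[-3.16934366 30.28359802 38.72207489]
SHIFT [-15.7  -0.8  -0.7] TURN [ 0.  -0.1  0.1]
```

View pics/w25.png

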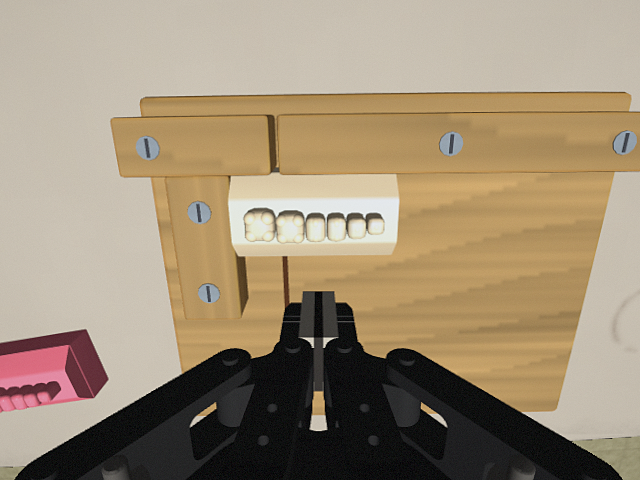

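View pics/c25.png

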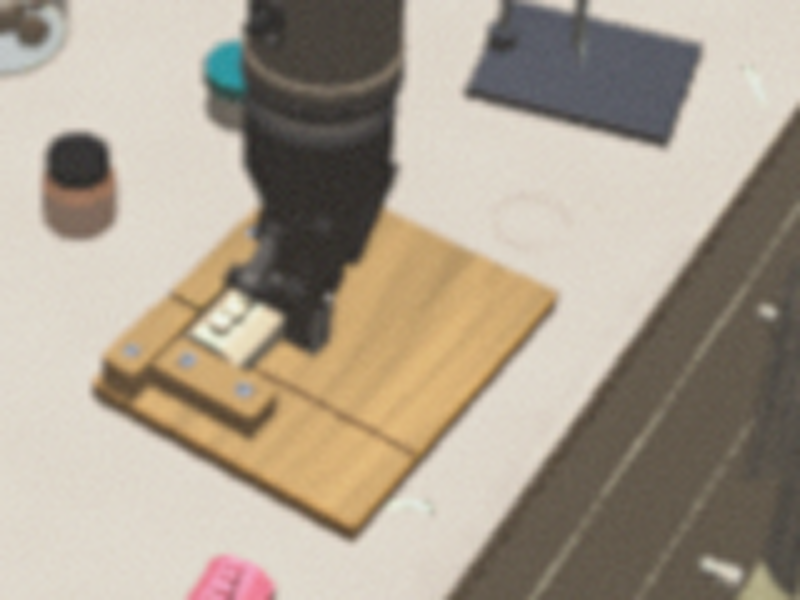

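The model sits in the corner of stop and fence, and the fingertips are in front of its near slope. Now the diagonal push.

drive_tool:
  series:
    - [-4,0,-0.7,0,0,0,0]
    - [-8,0,-0.7,0,0,0,0]
    - [-11,0,-0.7,0,0,0,0]
    - [-13,-0.5,-0.7,0,0,0,0]

```text
clock: 29.85
tcp_pos: [0.5153, -0.0116, 0.0401]
orientation: [-0.071, -2.189, 2.188]
contact_force: [-0.3, 0.3, 0.0]
grip_width: -0.0003
```

drive_tool:
  series:
    - [-1,0,0,0,0,0,0]
    - [-2,0,0,0,0,0,0]
    - [-2,0,0,0,0,0,0]

```text
clock: 30.15
tcp_pos: [0.5174, -0.0117, 0.0401]
orientation: [-0.071, -2.189, 2.188]
contact_force: [-0.1, -0.4, -0.3]
grip_width: 0.0004
```

drive_tool:
  series:
    - [-0.5,0.5,0,0,0,0,0]
    - [-1,1,0,0,0,0,0]
    - [-1,1,0,0,0,0,0]

```text
clock: 30.45
tcp_pos: [0.5184, -0.0118, 0.039]
orientation: [-0.071, -2.189, 2.188]
contact_force: [0.3, -0.6, 0.3]
grip_width: -0.0001
```

drive_tool:
  series:
    - [-0.5,0.5,0,0,0,0,0]
    - [-0.8,0.8,0,0,0,0,0]
    - [-0.8,0.8,0,0,0,0,0]

```text
clock: 30.75
tcp_pos: [0.5192, -0.0118, 0.0381]
orientation: [-0.071, -2.189, 2.188]
contact_force: [0.6, -0.5, -0.1]
grip_width: 0.0001
```

drive_tool:
  series:
    - [-0.4,0.4,0,0,0,0,0]
    - [-0.8,0.8,0,0,0,0,0]
    - [-0.8,0.8,0,0,0,0,0]

```text
clock: 31.05
tcp_pos: [0.5198, -0.0119, 0.0375]
orientation: [-0.07, -2.188, 2.188]
contact_force: [-0.5, 0.8, 3.0]
grip_width: -0.0002
```

Run:
```python
from h import *
o,R=state(); print(wb(o["tcp_pos"])); grab("wrist","w26");crop("w26",200,170,440,370,3,"c26")
```

```text
t 31.05 p [ 0.5198 -0.0119  0.0375] F [-0.5  0.8  3. ] w -0.0002 
R [[-0.998, -0.001, -0.065], [0.065, 0.0, -0.998], [0.001, -1.0, -0.0]] q [ 0.16  0.52 -0.32  2.05  0.28  0.61 -1.98]
[15.34022773 31.18436018 37.46426854]
```

View pics/c26.png

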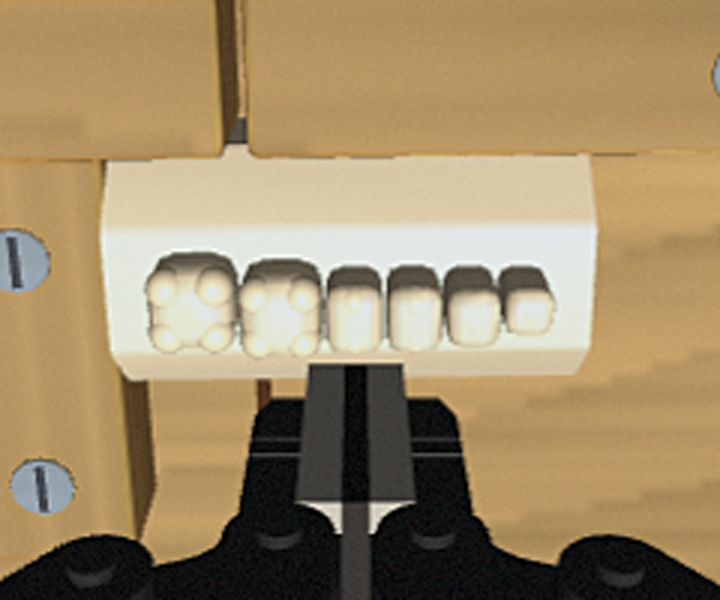

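drive_tool:
  series:
    - [-0.5,0.4,0,0,0,0,0]
    - [-1,0.7,0,0,0,0,0]
    - [-1.2,0.7,0,0,0,0,0]
    - [-1.2,0.7,0,0,0,0,0]

```text
clock: 31.5
tcp_pos: [0.5199, -0.0119, 0.0373]
orientation: [-0.068, -2.187, 2.187]
contact_force: [-6.4, 0.5, 13.0]
grip_width: -0.0001
```

Run:
```python
from h import *
o,R=state(); print(wb(o["tcp_pos"]))
```

```text
t 31.5 p [ 0.5199 -0.0119  0.0373] F [-6.4  0.5 13. ] w -0.0001 
R [[-0.998, -0.003, -0.065], [0.065, -0.0, -0.998], [0.003, -1.0, 0.0]] q [ 0.16  0.52 -0.32  2.05  0.28  0.61 -1.98]
[15.41935934 31.15721147 37.32617182]
```

drive_tool:
  series:
    - [-1,0.3,0,0,0,0,0]
    - [-1.5,0.4,0,0,0,0,0]
    - [-1.9,0.45,0,0,0,0,0]
    - [-1.9,0.45,0,0,0,0,0]
    - [-1.9,0.45,0,0,0,0,0]

```text
clock: 32.0
tcp_pos: [0.5199, -0.0119, 0.0373]
orientation: [-0.064, -2.184, 2.187]
contact_force: [-8.6, 0.0, 15.0]
grip_width: -0.0004
```

Run:
```python
from h import *
o,R=state(); print(wb(o["tcp_pos"])); grab("wrist","w27");o,R=state();crop("w27",200,170,440,370,3,"c27"); o,R=state(); print(o["qvel"].round(3) if hasattr(o["qvel"],'round') else o["qvel"])
```

```text
t 32.0 p [ 0.5199 -0.0119  0.0373] F [-8.6  0.  15. ] w -0.0004 
R [[-0.998, -0.006, -0.065], [0.065, -0.001, -0.998], [0.006, -1.0, 0.001]] q [ 0.16  0.52 -0.32  2.05  0.28  0.62 -1.98]
[15.45776807 31.1215778  37.32431912]
t 32.05 p [ 0.5199 -0.0119  0.0373] F [-8.5  0.2 15.1] w -0.0 
R [[-0.998, -0.006, -0.065], [0.065, -0.001, -0.998], [0.006, -1.0, 0.001]] q [ 0.16  0.52 -0.32  2.05  0.28  0.62 -1.98]
t 32.05 p [ 0.5199 -0.0119  0.0373] F [-8.5  0.2 15.1] w -0.0 
R [[-0.998, -0.006, -0.065], [0.065, -0.001, -0.998], [0.006, -1.0, 0.001]] q [ 0.16  0.52 -0.32  2.05  0.28  0.62 -1.98]
[ 0.001 -0.001 -0.001  0.003 -0.001 -0.001 -0.   ]
```

View pics/c27.png

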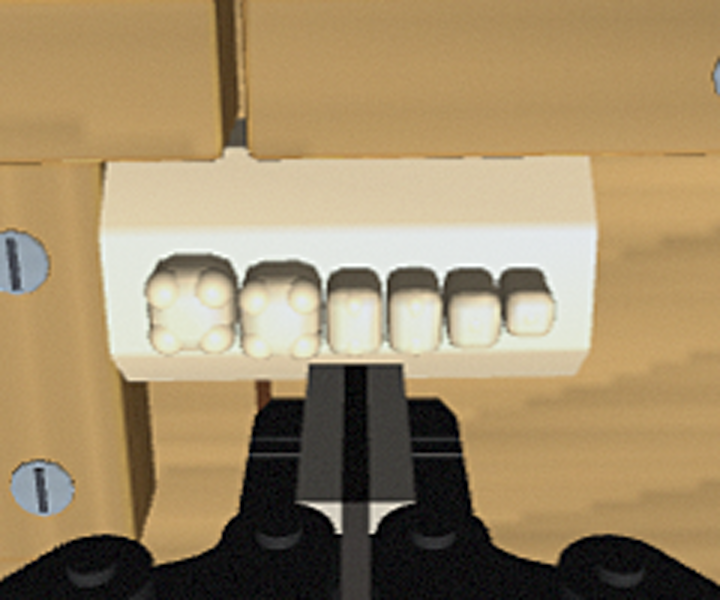

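drive_tool:
  series:
    - [-0.8,0,0,0,0,0,0]
    - [-1.5,-0.2,0,0,0,0,0]
    - [-2.2,-0.3,0,0,0,0,0]
    - [-2.2,-0.3,0,0,0,0,0]
    - [-2.2,-0.3,0,0,0,0,0]

```text
clock: 32.55
tcp_pos: [0.5199, -0.0119, 0.0375]
orientation: [-0.059, -2.182, 2.186]
contact_force: [-9.0, -0.3, 10.4]
grip_width: 0.0001
```

drive_tool:
  series:
    - [-1,0,0,0,0,0,0]
    - [-2,-0.2,0,0,0,0,0]
    - [-2.7,-0.4,0,0,0,0,0]
    - [-2.7,-0.4,0,0,0,0,0]
    - [-2.7,-0.4,0,0,0,0,0]

```text
clock: 33.05
tcp_pos: [0.5199, -0.0119, 0.0375]
orientation: [-0.053, -2.179, 2.184]
contact_force: [-8.2, 1.0, 10.2]
grip_width: 0.0001
```

Run:
```python
from h import *
grab("wrist","w28");grab("side","s28");grab("top","t28");o,R=state();print(wb(o["tcp_pos"]),np.round(o["qvel"],3))
crop("s28",250,130,450,340,2.8,"c28"); crop("t28",270,190,510,310,3.3,"c28t")
```

```text
t 33.2 p [ 0.5199 -0.0119  0.0375] F [-8.4  1.2 10.5] w -0.0001 
R [[-0.998, -0.015, -0.064], [0.064, -0.002, -0.998], [0.015, -1.0, 0.003]] q [ 0.16  0.53 -0.32  2.04  0.27  0.63 -1.98]
[15.46999054 31.11817691 37.509744  ] [-0.001 -0.     0.    -0.001  0.    -0.001 -0.001]
```

View pics/w28.png

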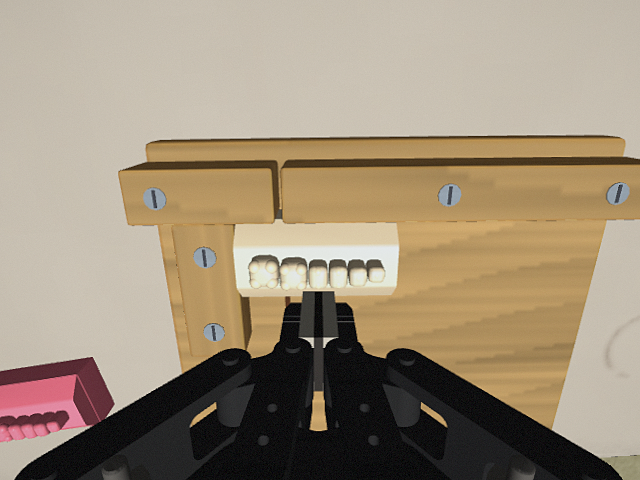

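View pics/c28.png

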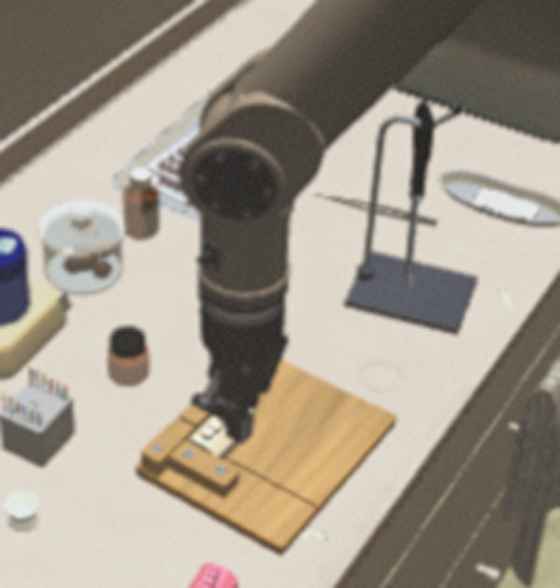

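View pics/c28t.png

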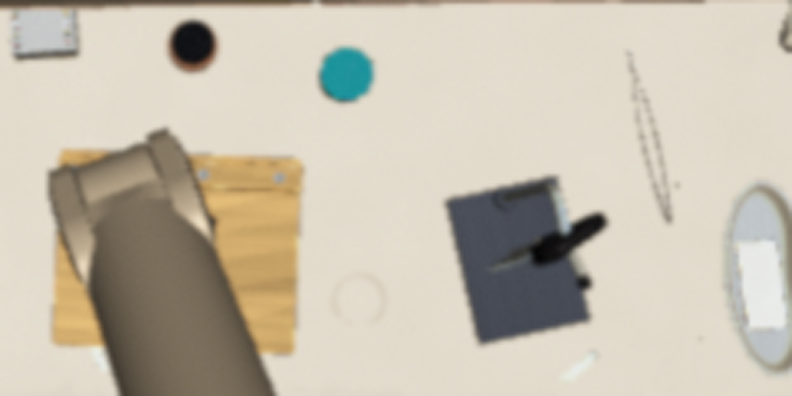

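drive_tool:
  series:
    - [-1,-0.1,0,0,0,0,0]
    - [-2,-0.4,0,0,0,0,0]
    - [-3,-0.7,0,0,0,0,0]
    - [-3.3,-0.7,0,0,0,0,0]
    - [-3.3,-0.7,0,0,0,0,0]

```text
clock: 33.7
tcp_pos: [0.5199, -0.0119, 0.0376]
orientation: [-0.046, -2.175, 2.182]
contact_force: [-9.1, 1.3, 8.4]
grip_width: -0.0
```

drive_tool:
  series:
    - [-3.3,-0.5,0,0,0,0,0]
    - [-3.3,-0.5,0,0,0,0,0]
    - [-3.3,-0.5,0,0,0,0,0]

```text
clock: 34.0
tcp_pos: [0.5199, -0.012, 0.0376]
orientation: [-0.038, -2.171, 2.18]
contact_force: [-9.6, 1.4, 10.8]
grip_width: 0.0001
```

drive_tool:
  series:
    - [-3.3,-0.6,-0.3,0,0,0,0]
    - [-3.3,-0.65,-0.5,0,0,0,0]
    - [-3.3,-0.65,-0.5,0,0,0,0]
    - [-3.3,-0.65,-0.5,0,0,0,0]

```text
clock: 34.4
tcp_pos: [0.5199, -0.0119, 0.0377]
orientation: [-0.031, -2.166, 2.179]
contact_force: [-9.9, 0.0, 10.1]
grip_width: -0.0
```

Run:
```python
from h import *
grab("wrist","w29");o,R=state();F=-np.array(o["contact_force"]);print("push bx,by,z",F@BX,F@BY,F[2])
crop("w29",130,150,450,350,2.4,"c29"); grab("wrist","w30");o,R=state()
```

```text
t 34.45 p [ 0.5199 -0.0119  0.0377] F [-9.8  0.4  9.5] w 0.0002 
R [[-0.997, -0.035, -0.063], [0.063, -0.005, -0.998], [0.034, -0.999, 0.007]] q [ 0.16  0.54 -0.32  2.02  0.27  0.66 -1.97]
push bx,by,z 9.853268675270781 0.2416039330028718 -9.496716557907705
t 34.5 p [ 0.5199 -0.0119  0.0377] F [-9.6  0.   9.7] w 0.0001 
R [[-0.997, -0.035, -0.063], [0.063, -0.005, -0.998], [0.034, -0.999, 0.007]] q [ 0.16  0.54 -0.32  2.02  0.27  0.66 -1.97]
```

View pics/c29.png

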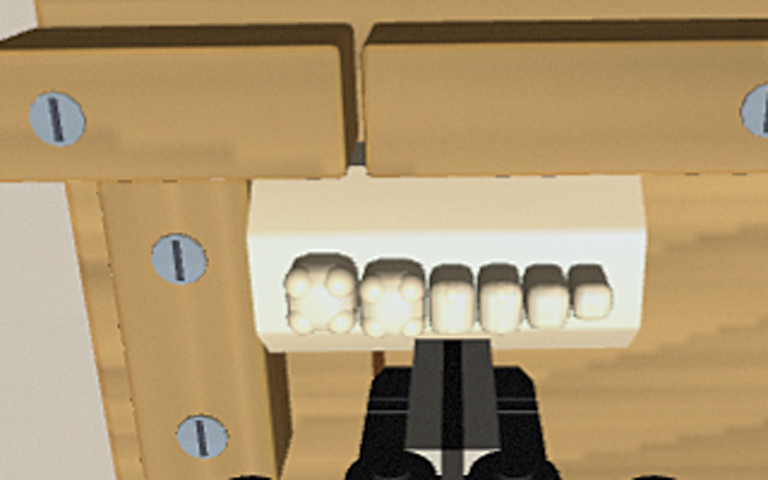

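The push is steady and close to 45°: 9.9 N to the fence and 9.5 N down. The model is flush with the fence and the stop, so I hand in.

Run:
```python
from bench import r
print(r.hand_in())
```

```text
the job is handed in; nothing more can be done
None
```

I hung the saw and loaded the model. I handed the job in at 34.5 s, still pushing.

**Saw:** I gripped it by the neck, tilted it and threaded its loop over the prong, then lowered it until the hook carried it. The last side and top pictures show it hanging still on the hook.

**Model:** I set it upright with the molar end against the stop (about 6 N contact felt) and pushed it to the fence with closed fingers. I then nudged it from the front end to confirm the stop contact (about 5.5 N). The final push is on the near slope.

**Last checks:**
- **Push:** the force was steady at about 9.9 N towards the fence and 9.5 N down, and close to zero along the fence. The largest contact force I read was about 15 N.
- **Fit:** the last wrist picture shows the model flush with fence and stop.
- **Other things:** the ones in the last side and top pictures look unmoved. I did not separately check the pliers or anything else outside those pictures.

**What disagreed or went wrong:**
- My first board position was about 2.5 mm off across the board. A closer wrist view corrected it, and the contacts agreed with the correction.
- After hanging the saw, the arm stuck with two joints at their software limits. It took a short detour to free it, and no readings went past the ranges.
- The fingers met the slope about 3 mm farther in than I had worked out from the side contact.

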